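# Set out the sink-side cleaning tray to its drawn layout

### The arm

A 7-joint arm with a two-finger parallel gripper is mounted at the origin on the work surface. World frame = base frame: x ahead of the robot, y to its left, z up, the work surface at z = 0. Lengths are in m, angles in rad, forces in N, time in s.
With the tool pointing down it reaches from about 0.425 to 1.025 m from the base axis. Payload 3.6 kg.
Tool frame: the origin (TCP) lies on the centre line of the jaws, within the pads' length; the fingertips stand tip_extent ahead of it and the grasp point (between the pads) lies 2 mm behind it (tip_extent is the distance from the TCP to the fingertips, in m); z points along the fingers, y is the line along which they close (so a half turn about z gives the same grasp; the last joint's range is limited). The gripper opens to 85 mm and grips with 20 to 120 N. Pads are 22 mm wide; open, the fingers measure 114 mm over their backs; the gripper's body (76 mm by 85 mm) begins 54 mm behind the grasp point. The pads swing forward as they close: fully open they stand 13 mm farther back than shut.
Start: joints at [1.054, 0.591, 0.048, 1.609, -0.033, 0.943, -0.034], TCP at [0.298, -0.661, 0.248] pointing down, gripper open.
Joint ranges: [-2.69, 2.69], [-0.47, 2.24], [-1.27, 1.36], [0.19, 2.51], [-1.53, 4.68], [0.08, 2.07], [-3.09, 3.09]. Speed limits (rad/s): [2.57, 2.57, 3.14, 3.14, 3.14, 3.14, 3.14].

### API

Orientations are given as a rotation vector (axis times angle).
In Python, from station import * gives the robot as it stands.
- The arm moves only by the tool step_arm, never from a script. Its argument "plan" is a list of rows, each a list of 6 numbers: the shift along the world's x, y, z as a fraction of full scale, then the turn, a rotation vector about the world's x, y, z as a fraction of full scale. In form: [[x, y, z, rx, ry, rz], ...]. A call has 1 to 10 rows; each row is the pose to reach, as a shift and turn from the pose commanded when the call began; what a row does not reach only later rows make up. Full scale, the value 1, is 600 mm for a shift and 90 degrees for a turn. A row lasts 1/10 s, in which the tool goes at most 50 mm and 8.59 degrees, less where a joint would pass 70% of its speed; a pose out of reach is approached as far as the arm can. A call with a number of a shift or a turn outside -1 to 1 is refused whole. A call with a gripper value outside its range is refused whole. "fingers" is the closure, from 0 (fully open) to 1 (shut), set as the call begins (left out, the last holds). The fingers move at their own pace and stop on an object; the grip force is fixed at half the most. Time passes only in rows, so rows that repeat a pose let the fingers close. It gives the time, the measured TCP pose, the force, the opening and the grip force at its end, in the units of the state.
- get_state(): the state, without advancing time (a new reading comes with each control period).
- camera(name): name is "side" or "top" or "wrist"; returns a dict with "pixels" (420x560x3 uint8, red, green, blue), "fov_y" (degrees; the focal length in pixels is half the picture's height over the tangent of half this angle, whatever the lens; pixels are square), "cx", "cy" (the principal point, pixels), "rvec" (rotation vector, rad) and "tvec" (3), from world to camera coordinates, as OpenCV has them. Camera axes: x right, y down, z forward; pixel columns grow to the right and rows downward; lengths in m; the calibration is good to about 2 mm. A picture is of the moment at which its call begins. There is no depth.
- close_job(): hands the job in; it is judged then, once.
Trained networks look in the newest picture that a camera, given by its name, has taken for a name from the list of things; names that differ only in an ending like _2 or _b are one class to them, and where a whole thing is asked for, a point or a joint stands for the part that bears it (a point fixed in the world has none). Each returns a list of dicts, best first, with "p" (0 to 1); they miss things now and then, are a little off and sometimes report something else, mostly with a low value. They report only what shows in the picture. A call takes as long as a camera call. They do not tell look-alikes from the thing itself.
- boxes_of(camera, target): "box" ([left, top, right, bottom] in pixels, round what is visible of it).
The state is a dict: "t": time; "joint_positions": joint angles; "dq": joint speeds; "joint_efforts": joint torques, N m; "eef_pos": TCP position; "orientation": TCP orientation; "wrist_force": force on the tool from outside, world axes, zero at the start; "moment": the same for the moment, N m; "finger_gap": finger opening in m; "finger_force": force on a finger pad.
Only numpy, scipy, OpenCV 4.12 (cv2) and the standard library are available. Lean on these libraries where they do the work, as an engineer would, in place of code of your own. Each camera call takes 0.05 s, during which the arm holds its last target. There are 200 camera calls.

### The job

Set out the cleaning tray to match the layout drawn on its liner: slide the wide, low tub of paste onto the round outline, stand the flat cream-cleaner bottle upright on the oblong outline with its long side along the drawing, and slide the drip dish in under the soap rack from the rack's open front until it is fully home. Keep the tub on the tray floor and the bottle upright throughout, and leave everything else where it stands.

Things in the scene. Friction and masses are not known exactly. Their poses are not given: they have to be found in the camera images.
- tray: Grey plastic tray, 320 (x) by 510 mm (y), fixed on the worktop; the layout is drawn on its beige-grey liner in dark lines, with the soap rack and scrubbing brush already in their drawn rectangles. Origin: centre of its underside, at worktop height; x away from the robot, y left, z up. Floor 4 mm above the worktop; rim 8 mm wide, its top 14 mm above the worktop.
- spot_round: Round outline drawn on the liner, dark line 3 mm wide, 101 mm inside: the paste tub's place (2.5 mm to spare all round). Flat, no step. Origin: its centre, on the tray floor. In the far half of the tray, left or middle; the oblong outline has the other place.
- spot_oblong: Oblong outline with round ends drawn on the liner, dark line 3 mm wide, 74 x 46 mm inside: the cream-cleaner bottle's place (3 mm to spare all round). Flat. Origin: its centre, on the tray floor; x along its long side, y along its short side.
- paste_tub: Low round tub of paste, white with a grey lid, 96 mm across, 48 mm high, about 0.4 kg: too wide to grip, so it is pushed along the tray floor. Starts in the near half of the tray, left of the drip dish. Origin: centre of its underside.
- cream_bottle: Flat white bottle, blue cap, about 0.4 kg, standing on the worktop left of the tray. Body 68 (x) by 40 mm (y), round ends, straight to 130 mm, stepped shoulder to 146 mm, then the cap, a block 30 (x) by 24 mm (y) up to 185 mm: grip its 24 mm. Origin: centre of its underside, z up. It may stand either way round on its outline.
- bottle_cap (a point): Centre of the top of the bottle's cap, 185 mm above its underside.
- soap_rack: Steel wire soap rack fixed far right in the tray, soap on top (highest 53 mm above the tray floor). Origin: on the tray floor, where the dish's origin lies when the dish is fully home; x is the way the dish slides in (away from the robot), y left. The back stop is at x = 50 mm; the wire deck covers x = 2 to 53 mm, its underside 25 mm up.
- rack_mouth (a point): Open front of the rack's runners, on the tray floor at x = -20 mm, y = 0 of the rack. Runners: inner faces 95 mm apart, from here to the stop, 11 mm high; lips fold 9 mm inwards, undersides 8.5 mm up, so the dish goes in only from this end. In front, lipless guides flare from 95 mm apart to about 119 mm at rack x = -42 mm.
- drip_dish: Shallow white plastic dish, 0.12 kg, on the tray floor before the rack, askew. Foot 100 (x) by 90 mm (y), 5 mm thick, runs under the rack's lips (2.5 mm to spare each side); on it 18 mm high walls, 70 mm wide outside, 2.5 mm thick, tab at the near end. Origin: centre of the foot's underside; x from the tab to the far end, which goes in first.
- dish_tab (a point): Middle of the top edge of the drip dish's upright finger tab (dish x = -45 mm, z = 34 mm). The tab is 10 mm thick (x), 36 mm wide (y), flush with the foot's near edge; from its far face (x = -40 mm) the dish's open inside, floor 5 mm up, is clear for 40 mm even when home under the rack.
- scrub_brush: Bystander: wooden scrubbing brush, 95 (x) by 40 by 36 mm, in the tray on its drawn rectangle, far left. Origin: centre of its underside.
- spray_bottle: Bystander: round clear trigger-spray bottle, 72 mm across, 218 mm high, left of the tray, beyond the cream-cleaner bottle. Origin: centre of its underside.
- mug: Bystander: white mug, 82 mm across, 92 mm high, right of the tray. Origin: centre of its underside.
- jar: Bystander: glass jar, steel lid, 68 mm across, 95 mm high, right of the tray. Origin: centre of its underside.
- rinse_bottle: Bystander: small round white bottle, 56 mm across, 160 mm high, right of the tray between mug and jar. Origin: centre of its underside.
Not all that is in view belongs to the job. What is shaped like the drip_dish but green or red is not meant.

How it is judged:
By the outcome, as a careful person would: the job done as asked, in the order asked, and still so for the second after the job is handed in, with the robot touching nothing.
It also fails if it takes over 67 s, if anything falls off the work surface, if the arm or the gripper's body presses on something with over 40 N, if the wrist force passes 120 N, or if a joint passes its speed limit or range.

## Working session

There is one attempt and no reset: what is moved stays moved. The work goes in short steps, Python scripts to look and compute and a tool call to move; the robot and the scene stay as the last step left them, time stands still between calls to the robot, and variables do not carry over. Pictures are saved under pics/ and viewed, at most 10 in all, crops included, and the job is handed in when it is done.

Besides the shell and the picture viewer there is one more tool, called after "Call:" as a command line: name --pt "numbers of a row" for each row, then --argument value for the rest. step_arm: Moves the arm, as the interface text tells. Shift numbers are shares of 600 mm and turn numbers shares of 90 degrees, none past 1 either way. Its arguments: {"type":"object","properties":{"plan":{"type":"array"},"fingers":{"type":"number"}},"required":["plan"]}

```bash
ls; mkdir -p pics; python3 - <<'E'
from station import *
import cv2,numpy as np
s=get_state(); print({k:np.round(v,3).tolist() if not isinstance(v,(int,float)) else v for k,v in s.items()})
for n in ("top","side"):
    c=camera(n); cv2.imwrite(f"pics/{n}0.png",c["pixels"][:,:,::-1])
    print(n,c["fov_y"],c["cx"],c["cy"],np.round(c["rvec"],4),np.round(c["tvec"],4))
    for t in ("paste_tub","cream_bottle","drip_dish","soap_rack","spot_round","spot_oblong","bottle_cap","dish_tab","rack_mouth","tray"):
        print(t,[(np.round(b["box"]).tolist(),round(b["p"],2)) for b in boxes_of(n,t)][:4])
E
```

```text
pics
{'t': 0.0, 'joint_positions': [1.053, 0.592, 0.048, 1.61, -0.033, 0.943, -0.034], 'dq': [-0.001, 0.0, -0.001, 0.002, 0.002, -0.0, 0.0], 'joint_efforts': [0.0, -54.868, 1.547, -19.812, 0.009, 0.008, 0.0], 'eef_pos': [0.298, -0.66, 0.247], 'orientation': [-3.069, -0.66, 0.001], 'wrist_force': [-0.971, 0.046, -0.866], 'moment': [0.025, 0.014, -0.006], 'finger_force': 0.0, 'finger_gap': 0.0854324462600766}
top 49.703870226721364 276.8430561146271 205.5376595553095 [ 2.1933 -2.1457  0.1575] [-0.0695  0.5366  1.4234]
paste_tub [([238.0, 190.0, 268.0, 219.0], 0.96)]
cream_bottle [([158.0, 170.0, 186.0, 202.0], 0.91), ([382.0, 155.0, 407.0, 178.0], 0.52)]
drip_dish [([302.0, 193.0, 328.0, 228.0], 0.9), ([288.0, 258.0, 329.0, 295.0], 0.71), ([364.0, 266.0, 400.0, 300.0], 0.59), ([189.0, 138.0, 350.0, 244.0], 0.25)]
soap_rack [([301.0, 157.0, 338.0, 180.0], 0.69)]
spot_round [([222.0, 156.0, 252.0, 189.0], 0.79), ([375.0, 206.0, 405.0, 244.0], 0.44)]
spot_oblong [([266.0, 158.0, 285.0, 186.0], 0.57)]
bottle_cap [([157.0, 173.0, 185.0, 203.0], 0.55)]
dish_tab [([287.0, 255.0, 326.0, 297.0]
[... 533 characters left out ...]
.0, 222.0], 0.86), ([348.0, 233.0, 381.0, 256.0], 0.68), ([291.0, 209.0, 323.0, 230.0], 0.58)]
soap_rack [([260.0, 189.0, 299.0, 216.0], 0.86)]
spot_round [([218.0, 238.0, 252.0, 258.0], 0.93), ([329.0, 150.0, 342.0, 193.0], 0.29)]
spot_oblong [([251.0, 226.0, 268.0, 235.0], 0.58)]
bottle_cap [([190.0, 241.0, 220.0, 298.0], 0.78)]
dish_tab [([347.0, 235.0, 374.0, 256.0], 0.7), ([260.0, 188.0, 301.0, 217.0], 0.65), ([289.0, 207.0, 322.0, 231.0], 0.64), ([256.0, 228.0, 290.0, 260.0], 0.4)]
rack_mouth [([149.0, 219.0, 183.0, 293.0], 0.74), ([260.0, 190.0, 302.0, 216.0], 0.72)]
tray [([180.0, 185.0, 352.0, 300.0], 0.91), ([189.0, 239.0, 220.0, 301.0], 0.25), ([263.0, 189.0, 290.0, 215.0], 0.17)]
```

```bash
python3 - <<'E'
import cv2
from station import *
print({k:v for k,v in camera("wrist").items() if k!="pixels"})
a=cv2.imread("pics/top0.png");cv2.imwrite("pics/top_c.png",cv2.resize(a[120:310,140:420],None,fx=2.857,fy=2.857,interpolation=cv2.INTER_CUBIC))
cv2.imwrite("pics/w0.png",camera("wrist")["pixels"][:,:,::-1])
E
```

```text
{'fov_y': 61.90656944512965, 'cx': 277.8059904476934, 'cy': 214.06689345133788, 'rvec': array([-2.42948863,  1.56825768,  0.22760397]), 'tvec': array([-0.72374581, -0.03772818,  0.37916944])}
```

View pics/top_c.png

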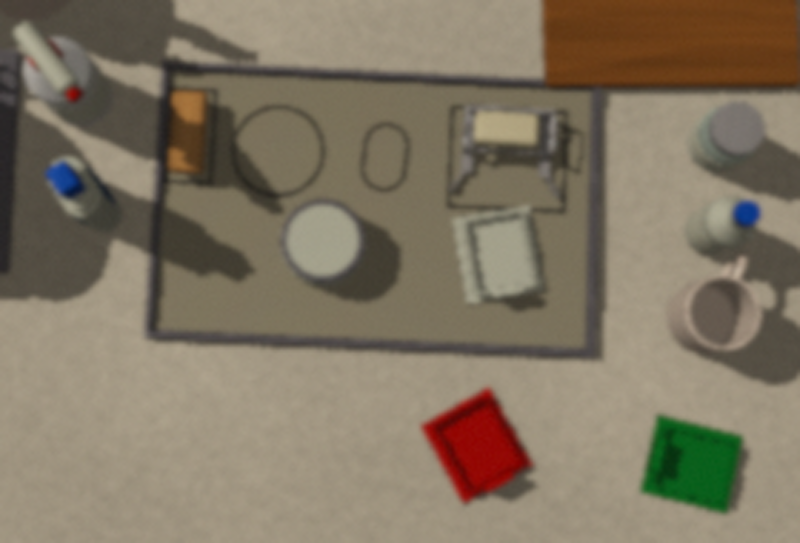

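The top view shows the white dish at about crop (500,255), which is pixel (315,209). The red look-alike is at (307,276) and the green at (382,283). The tub is at (253,204), the round outline at (238,173), the oblong at (275,174) and the rack at (317,170). The blue-capped flat bottle is at (164,185), and the rinse bottle at (394,197) could be mistaken for it.

```bash
cat > h.py <<'E'
from station import *
import numpy as np, cv2
from scipy.spatial.transform import Rotation as Ro
def K(c):
    f=c["pixels"].shape[0]/2/np.tan(np.radians(c["fov_y"]/2)); return np.array([[f,0,c["cx"]],[0,f,c["cy"]],[0,0,1]])
def ray(c,uv,z):
    R=Ro.from_rotvec(c["rvec"]).as_matrix(); o=-R.T@np.array(c["tvec"])
    uv=np.atleast_2d(uv); d=np.c_[uv,np.ones(len(uv))]@np.linalg.inv(K(c)).T@R
    return o+d*((z-o[2])/d[:,2])[:,None]
def proj(c,P):
    return cv2.projectPoints(np.float64(np.atleast_2d(P)),np.float64(c["rvec"]),np.float64(c["tvec"]),K(c),None)[0][:,0]
E
python3 - <<'E'
from h import *
c=camera("top")
def p(n,uvs,z): 
    uv=np.array(uvs)/2.857+[140,120]; print(n,ray(c,uv,z)[:,:2].round(3).tolist())
p("tray",[(163,65),(603,88),(600,355),(150,335)],.014)
p("tub",[(323,238)],.052);p("round",[(279,151)],.004);p("obl",[(385,156)],.004);p("dish",[(500,256)],.009)
p("cap",[(65,178)],.185);p("rack",[(508,130)],.02)
s=get_state();w=camera("wrist");R=Ro.from_rotvec(w["rvec"]).as_matrix();o=-R.T@w["tvec"]
T=Ro.from_rotvec(s["orientation"]).as_matrix();print("cam in tool",T.T@(o-s["eef_pos"]),"\n",T.T@R.T, "\ntool",T)
E
```

```text
tray [[0.743, 0.209], [0.729, -0.301], [0.42, -0.298], [0.431, 0.211]]
tub [[0.541, 0.018]]
round [[0.647, 0.073]]
obl [[0.644, -0.049]]
dish [[0.531, -0.183]]
cap [[0.579, 0.275]]
rack [[0.675, -0.19]]
cam in tool [ 0.07168179 -0.00109518 -0.12562145] 
 [[ 4.96957075e-04 -9.58978505e-01 -2.83478359e-01]
 [ 9.99999730e-01  6.30163782e-04 -3.78711734e-04]
 [ 5.41814207e-04 -2.83478095e-01  9.58978559e-01]] 
tool [[ 9.11532776e-01  4.11227428e-01 -1.65564943e-05]
 [ 4.11227428e-01 -9.11532776e-01 -1.93467581e-05]
 [-2.30477048e-05  1.08267195e-05 -1.00000000e+00]]
```

View pics/w0.png

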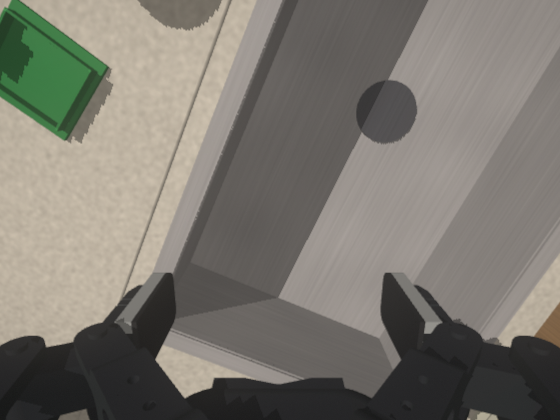

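Call:
step_arm --pt "0.3 0.66 0.13 0 0 -0.27" --pt "0.3 0.66 0.13 0 0 -0.27" --pt "0.3 0.66 0.13 0 0 -0.27" --pt "0.3 0.66 0.13 0 0 -0.27" --pt "0.3 0.66 0.13 0 0 -0.27" --pt "0.3 0.66 0.13 0 0 -0.27" --pt "0.3 0.66 0.13 0 0 -0.27" --pt "0.3 0.66 0.13 0 0 -0.27" --pt "0.3 0.66 0.13 0 0 -0.27" --pt "0.3 0.66 0.13 0 0 -0.27" --fingers 0.3

```text
t: 2.3
eef_pos: [0.4824, -0.2577, 0.3276]
orientation: [-3.139, -0.018, -0.007]
wrist_force: [-0.2, -0.1, 0.1]
finger_gap: 0.0597
finger_force: 0.0
```

Call:
step_arm --pt "0.15 0.43 0 0 0 0" --pt "0.15 0.43 0 0 0 0" --pt "0.15 0.43 0 0 0 0" --pt "0.15 0.43 0 0 0 0" --pt "0.15 0.43 0 0 0 0" --pt "0.15 0.43 0 0 0 0" --pt "0.15 0.43 0 0 0 0" --pt "0.15 0.43 0 0 0 0"

```text
t: 3.1
eef_pos: [0.568, -0.0076, 0.3261]
orientation: [3.141, -0.0, -0.001]
wrist_force: [-0.1, -0.3, -0.2]
finger_gap: 0.0598
finger_force: 0.0
```

```bash
python3 - <<'E'
from h import *
s=get_state();print(s["t"],s["eef_pos"],s["orientation"],s["finger_gap"])
import station; print([k for k in dir(station) if not k.startswith('__')], getattr(station,'tip_extent',None))
c=camera("wrist"); cv2.imwrite("pics/w1.png",c["pixels"][:,:,::-1]); np.save("w1.npy",c,allow_pickle=True)
for t in ("paste_tub","cream_bottle","drip_dish","spot_round","spot_oblong","dish_tab","bottle_cap"): print(t,[(np.round(b["box"]).tolist(),round(b["p"],2)) for b in boxes_of("wrist",t)][:3])
E
```

```text
3.1 [ 0.568038   -0.00755066  0.32611965] [ 3.14069227e+00 -1.45000052e-04 -8.80945031e-04] 0.05980353912786398
['MotionError', 'boxes_of', 'camera', 'close_job', 'get_state', 'tip_extent'] 0.017
paste_tub [([212.0, 156.0, 296.0, 240.0], 0.79)]
cream_bottle [([0.0, 134.0, 75.0, 206.0], 0.65), ([371.0, 152.0, 449.0, 243.0], 0.37)]
drip_dish [([371.0, 154.0, 451.0, 243.0], 0.96), ([336.0, 320.0, 364.0, 364.0], 0.85), ([508.0, 317.0, 559.0, 379.0], 0.8)]
spot_round [([166.0, 58.0, 254.0, 152.0], 0.85)]
spot_oblong [([289.0, 74.0, 334.0, 139.0], 0.88)]
dish_tab [([340.0, 323.0, 362.0, 364.0], 0.8), ([510.0, 314.0, 560.0, 376.0], 0.67), ([373.0, 152.0, 449.0, 243.0], 0.66)]
bottle_cap [([2.0, 135.0, 77.0, 206.0], 0.82)]
```

View pics/w1.png

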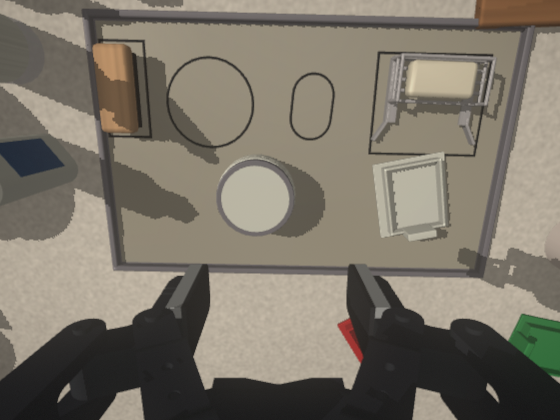

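The wrist view shows the white dish at about (410,197) with its tab at the near edge (423,236). The tub is at (255,197), the round outline at (210,102), the oblong at (312,106), the rack mouth near (425,130), and the bottle cap at (30,155). The red (360,340) and green (535,345) look-alikes are outside the tray.

```bash
cat >> h.py <<'E'
def rect(c,z,x0=.42,x1=.75,y0=-.31,y1=.21,s=1.5):
    # image up = +x, left = +y ; px->world: x=x1-v/s/1000, y=y1-u/s/1000
    W,H=int((y1-y0)*1000*s),int((x1-x0)*1000*s)
    P=np.array([[x1,y1,z],[x1,y0,z],[x0,y0,z],[x0,y1,z]])
    M=cv2.getPerspectiveTransform(np.float32([[0,0],[W,0],[W,H],[0,H]]),np.float32(proj(c,P)))
    return cv2.warpPerspective(c["pixels"],M,(W,H),flags=cv2.INTER_CUBIC|cv2.WARP_INVERSE_MAP)[:,:,::-1]
E
python3 - <<'E'
from h import *
c=np.load("w1.npy",allow_pickle=True).item()
r=rect(c,.004); cv2.imwrite("pics/r1.png",r)
r=rect(c,.004,s=3); g=cv2.cvtColor(np.ascontiguousarray(r),cv2.COLOR_BGR2GRAY)
def w(u,v): return (round(.75-v/3000,4),round(.21-u/3000,4))
# outlines: dark relative to local background
bh=cv2.morphologyEx(g,cv2.MORPH_BLACKHAT,np.ones((31,31),np.uint8))
b=(bh>25).astype(np.uint8); cs,hi=cv2.findContours(b,cv2.RETR_CCOMP,cv2.CHAIN_APPROX_NONE)
for i,k in enumerate(cs):
    (u,v),(a,d),t=cv2.minAreaRect(k)
    if 100<max(a,d)<700 and min(a,d)>80: print(w(u,v),"size mm",round(a/3,1),round(d/3,1),round(t,1),"hole" if hi[0][i][3]>=0 else "outer", [round(float(q),1) for q in (cv2.fitEllipse(k)[1]+(cv2.fitEllipse(k)[2],))], w(*cv2.fitEllipse(k)[0]))
E
```

```text
(0.5294, -0.187) size mm 86.7 67.7 79.2 outer [212.4, 329.6, 168.9] (0.5265, -0.1881)
(0.5298, 0.032) size mm 83.1 104.1 9.3 outer [295.7, 298.0, 36.2] (0.5276, 0.0223)
(0.5443, -0.1595) size mm 58.0 114.4 27.7 outer [130.3, 140.6, 33.6] (0.57, -0.1391)
(0.5694, -0.2337) size mm 41.0 158.1 10.8 outer [114.1, 583.0, 179.2] (0.5982, -0.2384)
(0.6435, -0.0481) size mm 53.2 80.7 5.6 outer [167.2, 249.5, 5.7] (0.6434, -0.0481)
(0.6434, -0.0481) size mm 46.3 73.6 5.7 hole [146.0, 229.3, 5.7] (0.6435, -0.0481)
(0.6488, -0.1944) size mm 129.0 102.6 2.3 outer [304.1, 384.2, 38.7] (0.655, -0.1977)
(0.6477, 0.0757) size mm 107.5 107.0 41.2 outer [320.2, 322.8, 161.3] (0.6474, 0.0756)
(0.6473, 0.0761) size mm 100.7 101.2 40.1 hole [301.5, 303.3, 53.5] (0.6474, 0.0762)
(0.6447, -0.1902) size mm 136.9 121.4 1.3 outer [397.5, 499.7, 85.4] (0.6463, -0.191)
(0.6641, 0.1763) size mm 54.7 115.4 1.4 outer [198.8, 384.7, 1.4] (0.663, 0.179)
```

View pics/r1.png

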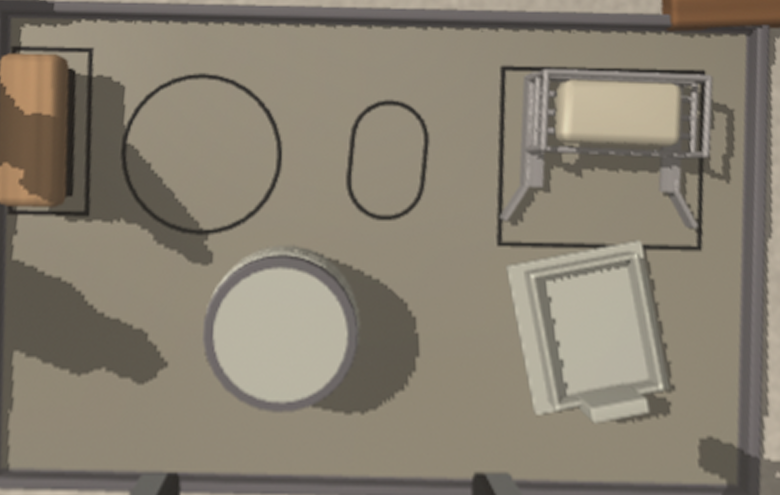

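The rectified view (1.5 px/mm) gives clean outlines: round at (0.6474, 0.0760), and oblong at (0.6435, -0.0481) with yaw -5.7°. The dish foot has corners at (508,268), (540,413) and (640,243), so its yaw is about +12°. The rack guides run from (507,220) and (693,228).

```bash
cat >> h.py <<'E'
def tub(c,lo=46,hi=50,**k):
    g=cv2.cvtColor(np.ascontiguousarray(rect(c,.052,s=3,**k)),cv2.COLOR_BGR2GRAY)
    h=cv2.HoughCircles(cv2.GaussianBlur(g,(5,5),1),cv2.HOUGH_GRADIENT_ALT,1.5,200,param1=150,param2=.8,minRadius=lo*3,maxRadius=hi*3)
    return None if h is None else [(round(k.get('x1',.75)-v/3000,4),round(k.get('y1',.21)-u/3000,4),round(r/3,1)) for u,v,r in h[0][:,:3]]
E
python3 - <<'E'
from h import *
c=np.load("w1.npy",allow_pickle=True).item()
for lo,hi in ((40,46),(46,50)): print(lo,tub(c,lo,hi))
E
```

```text
40 [(np.float32(0.645), np.float32(0.068), np.float32(44.3))]
46 [(np.float32(0.6455), np.float32(0.066), np.float32(47.6)), (np.float32(0.5395), np.float32(0.019), np.float32(46.7))]
```

Call:
step_arm --pt "-0.151 -0.01 -0.377 0 0 0.309" --pt "-0.151 -0.01 -0.377 0 0 0.309" --pt "-0.151 -0.01 -0.377 0 0 0.309" --pt "-0.151 -0.01 -0.377 0 0 0.309" --pt "-0.151 -0.01 -0.377 0 0 0.309" --pt "-0.151 -0.01 -0.377 0 0 0.309" --pt "-0.151 -0.01 -0.46 0 0 0.309" --pt "-0.151 -0.01 -0.502 0 0 0.309" --pt "-0.151 -0.01 -0.502 0 0 0.309"

```text
t: 4.4
eef_pos: [0.4788, -0.0127, 0.0242]
orientation: [3.05, 0.755, -0.002]
wrist_force: [0.4, 0.1, -0.1]
finger_gap: 0.0602
finger_force: 0.0
```

Call:
step_arm --pt "0.0295 0.0155 0 0 0 0" --pt "0.059 0.0311 0 0 0 0" --pt "0.0855 0.0451 0 0 0 0" --pt "0.112 0.0591 0 0 0 0" --pt "0.1356 0.0715 0 0 0 0" --pt "0.1563 0.0824 0 0 0 0" --pt "0.174 0.0917 0 0 0 0" --pt "0.1872 0.0987 0 0 0 0" --pt "0.1946 0.1026 0 0 0 0" --pt "0.199 0.1049 0 0 0 0"

```text
t: 5.4
eef_pos: [0.595, 0.0484, 0.0265]
orientation: [3.049, 0.752, -0.009]
wrist_force: [-7.2, -3.3, 7.5]
finger_gap: 0.0598
finger_force: 5.2
```

```bash
python3 - <<'E'
from h import *
s=get_state();print(s["t"],s["eef_pos"],s["wrist_force"])
c=camera("wrist"); cv2.imwrite("pics/w2.png",c["pixels"][:,:,::-1]); np.save("w2.npy",c,allow_pickle=True)
for n in("wrist","top"):
  c=camera(n)
  print(n,tub(c), [ray(c,np.mean(np.reshape(b["box"],(2,2)),0),.028) for b in boxes_of(n,"paste_tub")])
E
```

```text
5.4 [0.59498021 0.04837559 0.02651006] [-7.15625768 -3.32940118  7.47016324]
wrist None [array([[0.6379586 , 0.07311012, 0.028     ]])]
top None []
```

View pics/w2.png

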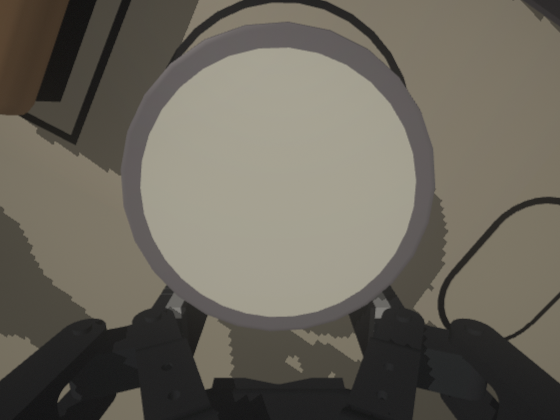

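The tub is cradled evenly between the two fingers. The lid's centre is near (278,175), and the outline arc shows beyond it at the top, peaking near (290,3), so a short push remains.

```bash
cat >> h.py <<'E'
def lid(c):
    """bright lid disc -> world centre at z=.052"""
    hsv=cv2.cvtColor(c["pixels"],cv2.COLOR_RGB2HSV); m=((hsv[:,:,2]>145)&(hsv[:,:,1]<60)).astype(np.uint8)
    m=cv2.morphologyEx(m,cv2.MORPH_OPEN,np.ones((5,5),np.uint8))
    k=max(cv2.findContours(m,cv2.RETR_EXTERNAL,cv2.CHAIN_APPROX_NONE)[0],key=cv2.contourArea)[:,0]
    P=ray(c,cv2.convexHull(k)[:,0],.052)[:,:2]; return circ(P)
def circ(P,r=None):
    from scipy.optimize import least_squares
    f=(lambda q:np.hypot(*(P-q[:2]).T)-(q[2] if r is None else r))
    q=least_squares(f,list(P.mean(0))+[.04],loss="soft_l1",f_scale=.001); return np.round(q.x,4),np.round(np.abs(q.fun).mean(),5)
def ring(c,c0=(.6474,.076),tol=.006):
    """dark outline pixels near expected ring, fitted with r=52 mm"""
    g=c["pixels"].max(2); v,u=np.nonzero(g<62); P=ray(c,np.c_[u,v],.004)[:,:2]
    d=np.hypot(*(P-c0).T); P=P[abs(d-.052)<tol]; return circ(P,.052),len(P),P
E
python3 - <<'E'
from h import *
for n in("w1.npy","w2.npy"):
  c=np.load(n,allow_pickle=True).item()
  print(lid(c)); a=ring(c); print(a[:2]); 
  ang=np.degrees(np.arctan2(a[2][:,1]-.076,a[2][:,0]-.6474)); print(np.histogram(ang,12,(-180,180))[0])
E
```

```text
(array([0.6607, 0.0313, 0.1426]), np.float64(0.01227))
((array([0.6475, 0.0757, 0.04  ]), np.float64(0.0004)), 328)
[23 17 26 26 23 24 22 20 32 43 39 33]
(array([0.6366, 0.0716, 0.04  ]), np.float64(4e-05))
((array([0.6481, 0.0757, 0.04  ]), np.float64(0.00064)), 1791)
[  0   0   0   0  68 523 384 450 366   0   0   0]
```

Call:
step_arm --pt "0.006 0.002 0 0 0 0" --pt "0.011 0.0035 0 0 0 0" --pt "0.014 0.0046 0 0 0 0" --pt "0.016 0.0052 0 0 0 0" --pt "0.016 0.0052 0 0 0 0" --pt "0.016 0.0052 0 0 0 0"

```text
t: 6.25
eef_pos: [0.6048, 0.0521, 0.0264]
orientation: [3.049, 0.753, -0.007]
wrist_force: [-4.8, -2.5, 5.9]
finger_gap: 0.0598
finger_force: 4.3
```

```bash
python3 - <<'E'
from h import *
s=get_state();print(s["t"],s["eef_pos"],s["wrist_force"])
c=camera("wrist"); print(lid(c)); a=ring(c); print(a[:2]); 
E
```

```text
6.25 [0.60481043 0.05211052 0.02639261] [-4.76715498 -2.52848528  5.86525159]
(array([0.6464, 0.0754, 0.04  ]), np.float64(5e-05))h.py:31: RuntimeWarning: Mean of empty slice.
  q=least_squares(f,list(P.mean(0))+[.04],loss="soft_l1",f_scale=.001); return np.round(q.x,4),np.round(np.abs(q.fun).mean(),5)
  ret = um.true_divide(
Traceback (most recent call last):
  File "h.py", line 35, in ring
    d=np.hypot(*(P-c0).T); P=P[abs(d-.052)<tol]; return circ(P,.052),len(P),P
                                                        ~~~~^^^^^^^^
  File "h.py", line 31, in circ
    q=least_squares(f,list(P.mean(0))+[.04],loss="soft_l1",f_scale=.001); return np.round(q.x,4),np.round(np.abs(q.fun).mean(),5)
ValueError: Initial guess is outside of provided bounds
```

Call:
step_arm --pt "0.0012 0.0004 0 0 0 0" --pt "0.0022 0.0008 0 0 0 0" --pt "0.0022 0.0008 0 0 0 0" --pt "0.0022 0.0008 0 0 0 0" --pt "-0.025 -0.013 0 0 0 0" --pt "-0.06 -0.031 0 0 0 0" --pt "-0.06 -0.031 0 0 0 0"

```text
t: 7.0
eef_pos: [0.5681, 0.0327, 0.0259]
orientation: [3.05, 0.751, -0.005]
wrist_force: [-0.4, -0.2, -0.4]
finger_gap: 0.0597
finger_force: 0.0
```

Call:
step_arm --pt "0 0 0.07 0 0 0" --pt "0 0.16 0.506 0 0 -0.309" --pt "0 0.16 0.506 0 0 -0.309" --pt "0 0.16 0.506 0 0 -0.309" --pt "0 0.16 0.506 0 0 -0.309" --pt "0 0.16 0.506 0 0 -0.309" --pt "0 0.16 0.506 0 0 -0.309" --pt "0 0.16 0.506 0 0 -0.309" --pt "0 0.16 0.506 0 0 -0.309" --pt "0 0.16 0.506 0 0 -0.309"

```text
t: 8.0
eef_pos: [0.5699, 0.1299, 0.3278]
orientation: [3.141, -0.001, -0.003]
wrist_force: [-0.2, -0.4, -0.1]
finger_gap: 0.0595
finger_force: 0.0
```

```bash
python3 - <<'E'
from h import *
s=get_state();print(s["t"],s["eef_pos"],s["orientation"],s["wrist_force"])
c=camera("wrist"); cv2.imwrite("pics/w3.png",c["pixels"][:,:,::-1]); np.save("w3.npy",c,allow_pickle=True)
for t in ("paste_tub","cream_bottle","bottle_cap","spray_bottle"): print(t,[(np.round(b["box"]).tolist(),round(b["p"],2)) for b in boxes_of("wrist",t)][:3])
a=ring(c); print(a[:2])
E
```

```text
8.0 [0.56994884 0.12994137 0.32775061] [ 3.14086184e+00 -1.45998562e-03 -2.85180427e-03] [-0.15470996 -0.37835803 -0.08796318]
paste_tub [([284.0, 61.0, 369.0, 151.0], 0.66)]
cream_bottle [([63.0, 136.0, 183.0, 212.0], 0.7)]
bottle_cap [([68.0, 135.0, 183.0, 215.0], 0.91)]
spray_bottle [([0.0, 2.0, 159.0, 92.0], 0.83)]
((array([0.6475, 0.0754, 0.04  ]), np.float64(0.00044)), 169)
```

View pics/w3.png

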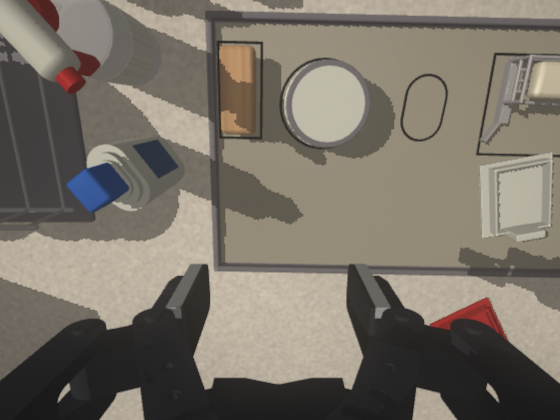

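The tub now sits in the round outline, with the dark line visible around it near (327,103). The bottle's cap top is the bright blue face near (97,187), and the dark blue patch at (155,157) is its label. The spray bottle is at (100,40), clear of the cap.

```bash
cat >> h.py <<'E'
def lid2(c,c0,r0=.06):
    hsv=cv2.cvtColor(c["pixels"],cv2.COLOR_RGB2HSV); v,u=np.nonzero((hsv[:,:,2]>145)&(hsv[:,:,1]<60))
    P=ray(c,np.c_[u,v],.052)[:,:2]; P=P[np.hypot(*(P-c0).T)<r0].astype(np.float32)
    return circ(cv2.convexHull(P)[:,0])
def cap(c,z=.185):
    hsv=cv2.cvtColor(c["pixels"],cv2.COLOR_RGB2HSV)
    m=((abs(hsv[:,:,0].astype(int)-112)<12)&(hsv[:,:,1]>150)&(hsv[:,:,2]>150)).astype(np.uint8)
    k=max(cv2.findContours(m,cv2.RETR_EXTERNAL,cv2.CHAIN_APPROX_NONE)[0],key=cv2.contourArea)[:,0]
    P=ray(c,k,z)[:,:2]
    return cv2.minAreaRect((P*1000).astype(np.float32)),cv2.boundingRect(k)
E
python3 - <<'E'
from h import *
c=np.load("w3.npy",allow_pickle=True).item()
print(lid2(c,(.6475,.0757))); q,b=cap(c);print(q,b); print(cv2.boxPoints(q).round(1).tolist())
hsv=cv2.cvtColor(c["pixels"],cv2.COLOR_RGB2HSV)
for p in ((85,185),(100,180),(105,200),(85,205),(120,175),(155,157)): print(p,hsv[p[1],p[0]])
i=c["pixels"][120:225,50:190,::-1];cv2.imwrite("pics/cap.png",cv2.resize(i,None,fx=5,fy=5,interpolation=cv2.INTER_CUBIC))
E
```

```text
(array([0.6509, 0.0747, 0.0569]), np.float64(0.00177))
((582.2786254882812, 280.9985656738281), (23.429819107055664, 19.66266441345215), 34.476078033447266) (68, 170, 35, 37)
[[567.0999755859375, 282.5], [578.2000122070312, 266.29998779296875], [597.5, 279.5], [586.4000244140625, 295.70001220703125]]
(85, 185) [110 160 156]
(100, 180) [111 134  80]
(105, 200) [111 153 127]
(85, 205) [110 161 150]
(120, 175) [ 30  12 105]
(155, 157) [108  74  62]
```

View pics/cap.png

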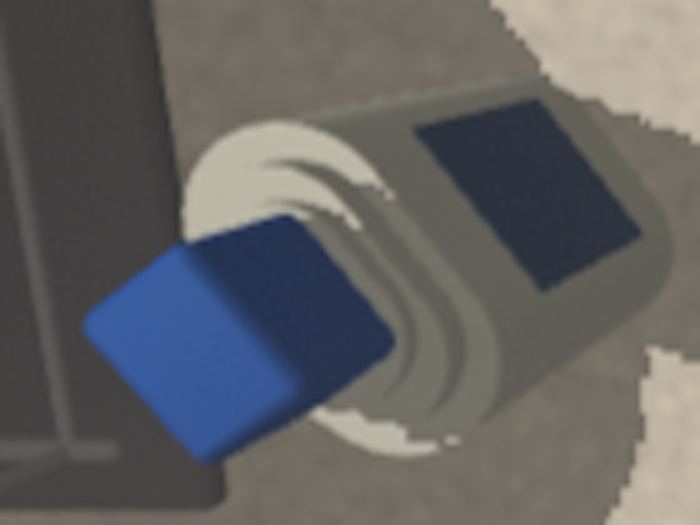

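The crop shows the cap's top face with corners at crop (180,243), (303,385), (205,463) and (83,325). Its long side runs parallel to the label face.

```bash
python3 - <<'E'
from h import *
c=np.load("w3.npy",allow_pickle=True).item()
uv=np.array([(180,243),(303,385),(205,463),(83,325)])/5+[49.6,119.6]
P=ray(c,uv,.185)[:,:2];print(P.round(4).tolist(),P.mean(0))
e=P[1]-P[0],P[2]-P[3],P[1]-P[2],P[0]-P[3]
for d in e: print(np.hypot(*d).round(4),np.degrees(np.arctan2(d[1],d[0])).round(1))
# label on body: horizontal edges
L=np.array([(413,127),(541,290)])/5+[49.6,119.6]
for z in (.08,.1,.12): q=ray(c,L,z)[:,:2];d=q[1]-q[0];print(z,q.round(3).tolist(),np.hypot(*d),np.degrees(np.arctan2(d[1],d[0])))
hsv=cv2.cvtColor(c["pixels"],cv2.COLOR_RGB2HSV); m=((hsv[:,:,2]>145)&(hsv[:,:,1]<60)).astype(np.uint8); m[:,:285]=0;m[:,370:]=0;m[:55]=0;m[160:]=0
n,l,st,ct=cv2.connectedComponentsWithStats(m);i=1+st[1:,4].argmax();v,u=np.nonzero(l==i)
print(st[i],circ(cv2.convexHull(ray(c,np.c_[u,v],.052)[:,:2].astype(np.float32))[:,0]))
E
```

```text
[[0.5985, 0.2786], [0.576, 0.2627], [0.5632, 0.2801], [0.5856, 0.2957]] [0.58083766 0.27926505]
0.0275 -144.8
0.0273 -145.2
0.0216 -53.7
0.0214 -53.2
0.08 [[0.606, 0.284], [0.571, 0.26]] 0.04186231767231758 -145.8891195560856
0.1 [[0.608, 0.275], [0.575, 0.253]] 0.03961926691897894 -145.88911955608557
0.12 [[0.61, 0.267], [0.579, 0.246]] 0.03737621616564028 -145.88911955608563
[ 292   65   73   78 4431] (array([0.647 , 0.0758, 0.0399]), np.float64(0.00015))
```

Call:
step_arm --pt "0.0185 0.249 -0.113 0 0 0.391" --pt "0.0185 0.249 -0.113 0 0 0.391" --pt "0.0185 0.249 -0.113 0 0 0.391" --pt "0.0185 0.249 -0.113 0 0 0.391" --pt "0.0185 0.249 -0.113 0 0 0.391" --pt "0.0185 0.249 -0.113 0 0 0.391" --pt "0.0185 0.249 -0.113 0 0 0.391" --fingers 0.47

```text
t: 8.95
eef_pos: [0.5826, 0.2774, 0.2614]
orientation: [2.996, 0.941, 0.001]
wrist_force: [0.3, 0.1, 0.2]
finger_gap: 0.0452
finger_force: 0.0
```

```bash
python3 - <<'E'
from h import *
s=get_state();print(s["t"],s["eef_pos"],s["finger_gap"])
T=Ro.from_rotvec(s["orientation"]).as_matrix();print("yaw",np.degrees(np.arctan2(T[1,0],T[0,0])))
c=camera("wrist"); cv2.imwrite("pics/w4.png",c["pixels"][:,:,::-1]); np.save("w4.npy",c,allow_pickle=True)
q,b=cap(c);print(q,b)
E
```

```text
8.95 [0.58255842 0.2773998  0.2613967 ] 0.04518618683621642
yaw 34.85926014768515
((581.5317993164062, 281.41650390625), (28.01905632019043, 21.014341354370117), 33.87494659423828) (256, 209, 36, 44)
```

View pics/w4.png

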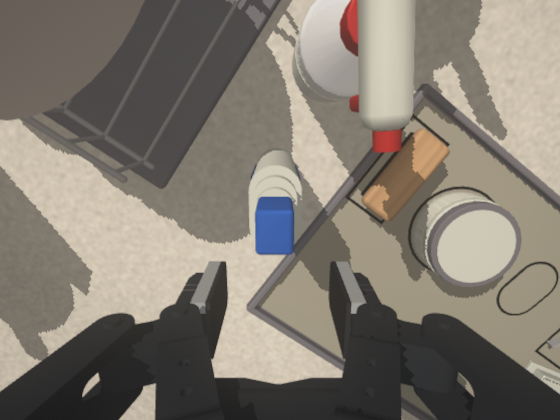

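The cap is centred at (274,230), between the open fingers and clear of the spray bottle. It needs only a small correction before the descent.

Call:
step_arm --pt "0.0008 0.003 0 0 0 -0.01" --pt "0.0008 0.003 -0.05 0 0 -0.01" --pt "0.0008 0.003 -0.1 0 0 -0.01" --pt "0.0008 0.003 -0.14 0 0 -0.01" --pt "0.0008 0.003 -0.155 0 0 -0.01" --pt "0.0008 0.003 -0.155 0 0 -0.01"

```text
t: 9.6
eef_pos: [0.5816, 0.281, 0.167]
orientation: [3.002, 0.923, -0.003]
wrist_force: [-0.1, 0.2, -0.1]
finger_gap: 0.0454
finger_force: 0.0
```

Call:
step_arm --pt "0 0 0 0 0 0" --pt "0 0 0 0 0 0" --pt "0 0 0 0 0 0" --pt "0 0 0 0 0 0" --pt "0 0 0 0 0 0" --pt "0 0 0 0 0 0" --pt "0 0 0 0 0 0" --fingers 1

```text
t: 10.3
eef_pos: [0.5835, 0.2821, 0.1696]
orientation: [-3.002, -0.925, -0.005]
wrist_force: [0.8, -1.1, 6.3]
finger_gap: 0.023
finger_force: 60.1
```

Call:
step_arm --pt "0 0 0.02 0 0 0" --pt "0 0 0.06 0 0 0" --pt "0 0 0.1 0 0 0" --pt "0 0 0.13 0 0 0" --pt "0.003 -0.0165 0.142 0 0 -0.0132" --pt "0.008 -0.044 0.142 0 0 -0.0352" --pt "0.015 -0.0825 0.142 0 0 -0.066" --pt "0.023 -0.1265 0.142 0 0 -0.1012" --pt "0.031 -0.1705 0.142 0 0 -0.1364" --pt "0.039 -0.2145 0.142 0 0 -0.1716"

```text
t: 11.3
eef_pos: [0.6055, 0.1488, 0.2523]
orientation: [3.1, 0.502, -0.003]
wrist_force: [0.0, -0.6, -3.9]
finger_gap: 0.0237
finger_force: 59.2
```

Call:
step_arm --pt "0.008 -0.044 0 0 0 -0.0352" --pt "0.016 -0.088 0 0 0 -0.0704" --pt "0.024 -0.132 0 0 0 -0.1056" --pt "0.032 -0.176 0 0 0 -0.1408" --pt "0.04 -0.22 0 0 0 -0.176" --pt "0.048 -0.264 0 0 0 -0.2112" --pt "0.054 -0.297 0 0 0 -0.2376" --pt "0.058 -0.319 0 0 0 -0.2552" --pt "0.06 -0.33 0 0 0 -0.264" --pt "0.061 -0.3355 0 0 0 -0.2684"

```text
t: 12.3
eef_pos: [0.642, -0.0484, 0.2529]
orientation: [-3.138, 0.148, 0.001]
wrist_force: [2.1, -0.6, -3.7]
finger_gap: 0.0235
finger_force: 59.1
```

```bash
python3 - <<'E'
from h import *
s=get_state();print(s["t"],s["eef_pos"],s["finger_gap"],s["wrist_force"])
T=Ro.from_rotvec(s["orientation"]).as_matrix();print("yaw",np.degrees(np.arctan2(T[1,0],T[0,0])), "tool z",T[:,2])
c=camera("wrist"); cv2.imwrite("pics/w5.png",c["pixels"][:,:,::-1]); np.save("w5.npy",c,allow_pickle=True)
E
```

```text
12.3 [ 0.64201836 -0.04842843  0.25289495] 0.02349387872600935 [ 2.06889284 -0.55546414 -3.72717713]
yaw -5.386329360462215 tool z [-4.99994883e-04  5.68977801e-04 -9.99999713e-01]
```

View pics/w5.png

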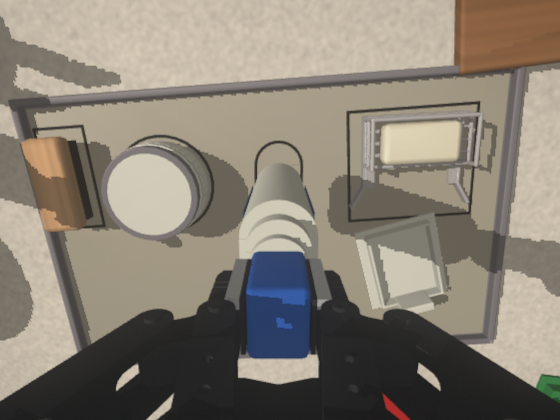

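The held bottle is upright and its column (about 278) lines up with the oblong's (278). The lengthwise position is still to be checked, using the cap's far top edge at row 253 and the bottle base at row 163.

```bash
python3 - <<'E'
from h import *
c=np.load("w5.npy",allow_pickle=True).item()
tcp=np.array([.6420,-.0484]);yaw=np.radians(-5.39);X=np.array([np.cos(yaw),np.sin(yaw)])
def P(o,d,z): return np.r_[o+X*d,z]
zb=.0833
for n,d,z in(("cap far edge",.015,zb+.185),("body bottom far",.034,zb),("shoulder far",.034,zb+.130)): 
    print(n,proj(c,P(tcp,d,z)).round(1), "px per mm", (proj(c,P(tcp,d+.001,z))-proj(c,P(tcp,d,z))).round(2))
# column profile through the centre
p=c["pixels"][:,276:281].mean(1).astype(int)
for r in list(range(134,172,1))+list(range(244,262)): print(r,p[r].tolist(),end="; ")
# outline: fit far arc
g=c["pixels"].max(2); v,u=np.nonzero(g<62); Q=ray(c,np.c_[u,v],.004)[:,:2]
k=(abs(Q[:,0]-.67)<.025)&(abs(Q[:,1]+.048)<.03)&(u>250)&(u<306)&(v<168); Q=Q[k];print("\n",k.sum(),circ(Q,.0245), v[k].min())
E
```

```text
cap far edge [[280.3 279.2]] px per mm [[ 0.01 -2.61]]
body bottom far [[278.9 156.7]] px per mm [[ 0.  -1.2]]
shoulder far [[279.7 190.8]] px per mm [[ 0.   -2.03]]
134 [165, 155, 136]; 135 [165, 155, 136]; 136 [165, 155, 136]; 137 [165, 155, 136]; 138 [165, 155, 136]; 139 [165, 155, 136]; 140 [134, 126, 110]; 141 [59, 57, 52]; 142 [57, 55, 50]; 143 [120, 113, 99]; 144 [165, 155, 135]; 145 [165, 156, 135]; 146 [165, 155, 135]; 147 [165, 155, 135]; 148 [165, 155, 135]; 149 [164, 155, 135]; 150 [164, 155, 135]; 151 [164, 154, 135]; 152 [164, 154, 135]; 153 [164, 154, 135]; 154 [164, 154, 135]; 155 [164, 155, 136]; 156 [164, 154, 135]; 157 [164, 154, 134]; 158 [164, 154, 134]; 159 [164, 154, 135]; 160 [164, 154, 135]; 161 [164, 154, 134]; 162 [159, 151, 132]; 163 [146, 140, 125]; 164 [136, 132, 120]; 165 [136, 132, 120]; 166 [136, 132, 120]; 167 [136, 132, 120]; 168 [136, 132, 119]; 169 [135, 132, 119]; 170 [135, 132, 119]; 171 [135, 132, 119]; 244 [205, 201, 182]; 245 [205, 201, 182]; 246 [205, 201, 183]; 247 [205, 201, 182]; 248 [206, 202, 182]; 249 [205, 201, 182]; 250 [189, 187, 174]; 251 [131, 136, 142]; 252 [53, 69, 108]; 253 [53, 70, 108]; 254 [53, 69, 108]; 255 [52, 69, 108]; 256 [53, 69, 108]; 257 [52, 69, 108]; 258 [52, 69, 108]; 259 [52, 70, 108]; 260 [52, 69, 108]; 261 [51, 69, 108]; 
 85 (array([ 0.6572, -0.0495,  0.04  ]), np.float64(0.0003)) 141
```

```bash
python3 - <<'E'
from h import *
c=np.load("w5.npy",allow_pickle=True).item()
p=c["pixels"][:,268:290].mean(1).astype(int)
for r in range(262,300): print(r,p[r].tolist(),end="; ")
tcp=np.array([.6420,-.0484]);yaw=np.radians(-5.39);X=np.array([np.cos(yaw),np.sin(yaw)]);zb=.0833
print()
for d,z in ((.015,.146),(.015,.185),(.034,0),(.034,.13)): print(d,z,proj(c,np.r_[tcp+X*d,z+zb])[0].round(1),"dz1mm",(proj(c,np.r_[tcp+X*d,z+zb+.001])-proj(c,np.r_[tcp+X*d,z+zb]))[0].round(2))
i=c["pixels"][130:370,200:360,::-1]; cv2.imwrite("pics/b5.png",cv2.resize(i,None,fx=2.5,fy=2.5,interpolation=cv2.INTER_CUBIC))
E
```

```text
262 [51, 68, 108]; 263 [51, 68, 108]; 264 [50, 68, 109]; 265 [50, 68, 109]; 266 [50, 68, 109]; 267 [49, 68, 109]; 268 [49, 67, 109]; 269 [49, 68, 109]; 270 [48, 67, 109]; 271 [48, 67, 109]; 272 [48, 67, 110]; 273 [48, 67, 110]; 274 [48, 67, 110]; 275 [47, 67, 110]; 276 [47, 68, 110]; 277 [47, 67, 110]; 278 [47, 67, 110]; 279 [46, 67, 110]; 280 [46, 67, 110]; 281 [46, 67, 110]; 282 [45, 67, 110]; 283 [45, 67, 110]; 284 [45, 67, 110]; 285 [45, 66, 110]; 286 [45, 67, 113]; 287 [47, 71, 120]; 288 [48, 75, 129]; 289 [50, 80, 138]; 290 [53, 85, 149]; 291 [54, 89, 157]; 292 [55, 91, 160]; 293 [55, 92, 163]; 294 [56, 93, 164]; 295 [56, 93, 165]; 296 [55, 93, 164]; 297 [51, 86, 152]; 298 [47, 75, 130]; 299 [45, 72, 125]; 
0.015 0.146 [279.7 239.5] dz1mm [0.01 0.78]
0.015 0.185 [280.3 279.2] dz1mm [0.02 1.34]
0.034 0 [278.9 156.7] dz1mm [0.   0.15]
0.034 0.13 [279.7 190.8] dz1mm [0.01 0.46]
```

View pics/b5.png

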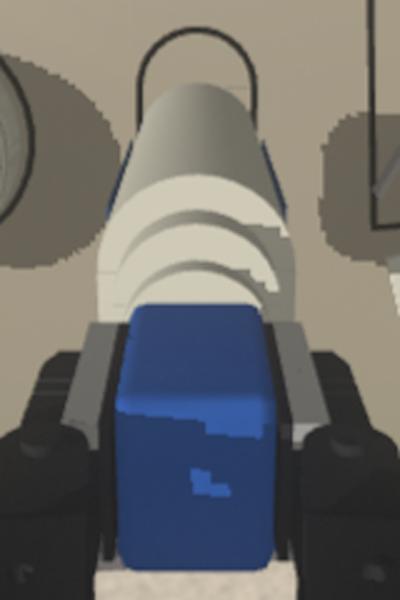

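Every measured edge (base row 162.5, shoulder 200, cap 251 and 289) sits about 4.7 mm behind the TCP, so the bottle is offset but not tilted. I'll correct for that, lower it to just above the floor and look again.

Call:
step_arm --pt "0.005 0 -0.01 0 0 -0.0035" --pt "0.01 0 -0.04 0 0 -0.0035" --pt "0.01 0 -0.07 0 0 -0.0035" --pt "0.01 0 -0.095 0 0 -0.0035" --pt "0.01 0 -0.112 0 0 -0.0035" --pt "0.01 0 -0.119 0 0 -0.0035" --pt "0.01 0 -0.119 0 0 -0.0035" --pt "0.01 0 -0.119 0 0 -0.0035"

```text
t: 13.15
eef_pos: [0.6488, -0.0482, 0.1823]
orientation: [-3.138, 0.155, -0.002]
wrist_force: [-0.1, 0.1, -3.7]
finger_gap: 0.0231
finger_force: 59.1
```

```bash
python3 - <<'E'
from h import *
s=get_state();print(s["t"],s["eef_pos"],s["finger_gap"],s["wrist_force"])
T=Ro.from_rotvec(s["orientation"]).as_matrix();yaw=np.arctan2(T[1,0],T[0,0]);print("yaw",np.degrees(yaw), T[:,2])
c=camera("wrist"); np.save("w6.npy",c,allow_pickle=True)
tcp=s["eef_pos"][:2];X=np.array([np.cos(yaw),np.sin(yaw)]);zb=s["eef_pos"][2]-.1696
for d,z in ((.034,0),(.034,.13),(.037,.004-zb),(.040,.004-zb)): print(d,z,proj(c,np.r_[tcp+X*(d-.0047),z+zb])[0].round(1))
p=c["pixels"][:,276:281].mean((1,2)).astype(int); print(list(enumerate(p))[60:230])
side=camera("side"); np.save("s6.npy",side,allow_pickle=True)
i=c["pixels"][60:300,180:380,::-1]; j=side["pixels"][170:290,170:300,::-1]
o=np.zeros((600,800,3),np.uint8); a=cv2.resize(i,None,fx=2,fy=2); o[:480,:400]=a; b=cv2.resize(j,None,fx=3,fy=3); o[:360,400:790]=b
cv2.imwrite("pics/c6.png",o)
E
```

```text
13.15 [ 0.64875074 -0.04821756  0.18231373] 0.023124284972026926 [-0.05830328  0.05737736 -3.66293336]
yaw -5.6412452746256205 [ 1.37593516e-03 -4.85669975e-05 -9.99999052e-01]
0.034 0 [278.8 162.5]
0.034 0.13 [279.6 200.2]
0.037 -0.008713732256379756 [278.8 157.6]
0.04 -0.008713732256379756 [278.8 154.1]
[(60, np.int64(195)), (61, np.int64(194)), (62, np.int64(194)), (63, np.int64(194)), (64, np.int64(195)), (65, np.int64(195)), (66, np.int64(196)), (67, np.int64(195)), (68, np.int64(193)), (69, np.int64(192)), (70, np.int64(192)), (71, np.int64(191)), (72, np.int64(192)), (73, np.int64(193)), (74, np.int64(194)), (75, np.int64(194)), (76, np.int64(194)), (77, np.int64(193)), (78, np.int64(192)), (79, np.int64(185)), (80, np.int64(154)), (81, np.int64(123)), (82, np.int64(133)), (83, np.int64(133)), (84, np.int64(133)), (85, np.int64(131)), (86, np.int64(128)), (87, np.int64(123)), (88, np.int64(115)), (89, np.int64(102)), (90, np.int64(87)), (91, np.int64(77)), (92, np.int64(82)), (93, np.int64(85)), (94, np.int64(96)), (95, np.int64(130)), (96, np.int64(156)), (97, np.int64(156)),
[... 2199 characters left out ...]
8, np.int64(130)), (199, np.int64(148)), (200, np.int64(182)), (201, np.int64(199)), (202, np.int64(199)), (203, np.int64(200)), (204, np.int64(199)), (205, np.int64(199)), (206, np.int64(199)), (207, np.int64(199)), (208, np.int64(199)), (209, np.int64(199)), (210, np.int64(199)), (211, np.int64(199)), (212, np.int64(199)), (213, np.int64(184)), (214, np.int64(149)), (215, np.int64(130)), (216, np.int64(130)), (217, np.int64(130)), (218, np.int64(130)), (219, np.int64(155)), (220, np.int64(189)), (221, np.int64(200)), (222, np.int64(199)), (223, np.int64(200)), (224, np.int64(199)), (225, np.int64(199)), (226, np.int64(199)), (227, np.int64(199)), (228, np.int64(199)), (229, np.int64(199))]
```

The outline's far line (rows 155 to 159) against the bottle base (row 163) shows the bottle within 0.7 mm of centre lengthwise. I'll correct that and set it down.

Call:
step_arm --pt "-0.0012 0 -0.004 0 0 0" --pt "-0.0012 0 -0.008 0 0 0" --pt "-0.0012 0 -0.012 0 0 0" --pt "-0.0012 0 -0.0145 0 0 0" --pt "-0.0012 0 -0.0152 0 0 0" --pt "-0.0012 0 -0.0152 0 0 0" --pt "-0.0012 0 -0.0152 0 0 0"

```text
t: 13.95
eef_pos: [0.6476, -0.0483, 0.1737]
orientation: [-3.138, 0.155, -0.001]
wrist_force: [-2.7, -0.1, 5.4]
finger_gap: 0.0235
finger_force: 60.3
```

Call:
step_arm --pt "0 0 0 0 0 0" --pt "0 0 0 0 0 0" --pt "0 0 0 0 0 0" --pt "0 0 0 0 0 0" --pt "0 0 0.02 0 0 0" --pt "0 0 0.06 0 0 0" --pt "0 0 0.11 0 0 0" --pt "0 0 0.17 0 0 0" --pt "0 0 0.2 0 0 0" --pt "0 0 0.2 0 0 0" --fingers 0.4

```text
t: 14.95
eef_pos: [0.6497, -0.0485, 0.2972]
orientation: [-3.137, 0.155, -0.013]
wrist_force: [0.5, -1.2, -0.0]
finger_gap: 0.0508
finger_force: 0.0
```

```bash
python3 - <<'E'
from h import *
s=get_state();print(s["t"],s["eef_pos"],s["finger_gap"])
c=camera("wrist"); np.save("w7.npy",c,allow_pickle=True)
t=np.array([.6433,-.0481]);X=np.array([np.cos(np.radians(-5.7)),np.sin(np.radians(-5.7))])
for d,z in ((0.015,.189),(-.015,.189),(.034,.004),(.037,.004),(.034,.134)): print(d,z,proj(c,np.r_[t+X*d,z])[0].round(1))
p=c["pixels"][:,276:281].mean((1,2)).astype(int); print(p[60:350].tolist())
for z in (.189,): print(cap(c,z))
E
```

```text
14.95 [ 0.6497343  -0.04849944  0.29715398] 0.050770663563727156
0.015 0.189 [279.5 206.2]
-0.015 0.189 [279.4 246.8]
0.034 0.004 [278.9 151. ]
0.037 0.004 [278.9 148.5]
0.034 0.134 [279.2 167.1]
[180, 178, 176, 174, 174, 175, 176, 178, 179, 180, 180, 179, 179, 180, 182, 184, 185, 185, 183, 183, 184, 185, 184, 183, 181, 181, 181, 182, 182, 182, 182, 174, 146, 119, 124, 123, 120, 114, 103, 85, 74, 82, 109, 139, 147, 147, 147, 147, 147, 147, 147, 147, 147, 147, 147, 146, 147, 146, 147, 146, 146, 146, 146, 146, 146, 146, 146, 146, 146, 145, 145, 145, 145, 145, 145, 145, 145, 145, 145, 145, 145, 145, 145, 145, 144, 140, 109, 51, 72, 118, 144, 141, 131, 123, 123, 123, 123, 123, 123, 123, 123, 123, 123, 123, 123, 123, 123, 131, 164, 188, 187, 187, 187, 188, 187, 187, 167, 129, 147, 178, 187, 187, 187, 187, 187, 187, 182, 156, 145, 176, 187, 187, 187, 187, 186, 157, 88, 73, 73, 74, 74, 74, 74, 74, 74, 74, 78, 89, 99, 103, 105, 106, 106, 105, 105, 105, 105, 105, 105, 104, 105, 105, 105, 104, 104, 104, 104, 104, 104, 104, 103, 103, 104, 103, 103, 103, 103, 103, 103, 103, 102, 103, 102, 102, 99, 96, 120, 141, 141, 141, 141, 141, 141, 141, 141, 141, 141, 141, 141, 141, 141, 141, 141, 141, 141, 141, 140, 141, 141, 140, 141, 141, 141, 141, 141, 141, 141, 141, 141, 141, 141, 141, 141, 141, 141, 141, 141, 140, 141, 141, 141, 141, 140, 141, 141, 141, 141, 141, 141, 141, 141, 141, 140, 140, 141, 140, 141, 140, 140, 140, 140, 140, 140, 141, 140, 141, 140, 140, 140, 140, 140, 140, 140, 140, 140, 140, 140, 140, 140, 140, 140, 130, 104, 84, 80, 81, 90, 105, 110, 110, 109, 133, 167, 178, 179, 180, 178, 176, 175, 178]
(((643.8499755859375, -46.828067779541016), (20.225717544555664, 26.60279083251953), 84.38040924072266), (263, 208, 30, 37))
```

The bottle stands in its outline: its base is at row 152 with the line at row 149, and the cap is about 1 mm off centre. I've used all my picture views, so the dish will be measured numerically.

Call:
step_arm --pt "-0.216 -0.231 -0.062 0 0 0.063" --pt "-0.216 -0.231 -0.062 0 0 0.063" --pt "-0.216 -0.231 -0.062 0 0 0.063" --pt "-0.216 -0.231 -0.062 0 0 0.063" --pt "-0.216 -0.231 -0.062 0 0 0.063" --pt "-0.216 -0.231 -0.062 0 0 0.063" --pt "-0.216 -0.231 -0.062 0 0 0.063" --fingers 0.58

```text
t: 15.7
eef_pos: [0.5185, -0.1857, 0.255]
orientation: [-3.141, -0.003, 0.0]
wrist_force: [0.2, 0.6, 0.5]
finger_gap: 0.0358
finger_force: 0.0
```

```bash
python3 - <<'E'
from h import *
s=get_state();print(s["t"],s["eef_pos"],s["finger_gap"],s["joint_positions"].round(2) if hasattr(s["joint_positions"],'round') else s["joint_positions"])
c=camera("wrist"); np.save("w8.npy",c,allow_pickle=True); cv2.imwrite("pics/w8.png",c["pixels"][:,:,::-1])
print([(np.round(b["box"]).tolist(),round(b["p"],2)) for b in boxes_of("wrist","drip_dish")][:3],[(np.round(b["box"]).tolist(),round(b["p"],2)) for b in boxes_of("wrist","dish_tab")][:3])
K=dict(x0=.46,x1=.70,y0=-.26,y1=-.11)
r=rect(c,.009,s=1,**K); g=r.mean(2).astype(int); sat=cv2.cvtColor(np.ascontiguousarray(r),cv2.COLOR_BGR2HSV)[:,:,1]
print("rows x from .70 down 4mm; cols y -.11 to -.26 by 5mm (grey/10, sat/5)")
for i in range(0,240,6): print(f"{.70-i/1000:.3f}"," ".join(f"{min(g[i,j]//10,99):2d}" for j in range(0,150,5)),"|"," ".join(f"{sat[i,j]//5:2d}" for j in range(0,150,5)))
E
```

```text
15.7 [ 0.51845905 -0.18566326  0.25495434] 0.03580451898869995 [ 0.17  0.37  0.12  2.   -0.06  0.78 -1.24]
[([225.0, 292.0, 306.0, 384.0], 0.92), ([224.0, 115.0, 320.0, 221.0], 0.89), ([439.0, 317.0, 501.0, 384.0], 0.68)] [([441.0, 316.0, 500.0, 383.0], 0.95), ([226.0, 293.0, 306.0, 384.0], 0.79), ([4.0, 77.0, 62.0, 107.0], 0.52)]
rows x from .70 down 4mm; cols y -.11 to -.26 by 5mm (grey/10, sat/5)
0.700  0  0  0  0  0  0  0  0  0  0  0  0  0  0  0  0  0  0  0  0  0  0  0  0  0  0  0  0  0  0 |  0  0  0  0  0  0  0  0  0  0  0  0  0  0  0  0  0  0  0  0  0  0  0  0  0  0  0  0  0  0
0.694  0  0  0  0  0  0  0  0  0  0  0  0  0  0  0  0  0  0  0  0  0  0  0  0  0  0  0  0  0  0 |  0  0  0  0  0  0  0  0  0  0  0  0  0  0  0  0  0  0  0  0  0  0  0  0  0  0  0  0  0  0
0.688 13 13 13  5 13 11 13 17 18 18 18 18 18 18 18 18 18 18 17 17 17 17 15  9  9 11 14 10  8 11 |  8  8  8  6  9  4  4  9 10 10 10 10 10 10 10 10 10  9  9  9 10 10 10  5  4  4  4  4  8  9
0.682 13 13 13  4 13 10 14 17 18 18 18 18 18 18 18 18 18 18 18 17 17 17 14  8  9  9 17  9  8  7 |  8  8  8  4  9  4  3 10 10 10 10 10
[... 6122 characters left out ...]
18 17 17 17 17  8  8  8  8  8  9 13 13 13 13 |  9  9  9  9  9  8  8  6  5  6  5  6  6  5  5  5  6  5  6  5  8  8  8  8  8  8  9  9  8  8
0.478 13 13 13 13 13 13 13 14 16 14 10 13 15 17 17 17 16 14 10  8  8  8  8  8  8 10 13 13 13 13 |  9  9  9  9  9  9  9  7  6  7  9  9  7  5  5  5  6  6  7  8  8  8  8  8  8  8  9  9  9  9
0.472 13 13 13 13 13 13 13 13 13 13 13 13 13 12 13 13 13 13  9  8  9 12 13 13 13 13 13 13 13 13 |  9  9  9  9  9  9  9  9  8  8  8  8  9  9  9  9  8  9  8  8  8  8  9  9  9  9  9  9  9  9
0.466 13 13 13 13 13 13 13 13 13 13 13 13 13 13 13 13 13 13 13 13 13 13 13 13 13 13 13 13 13 13 |  9  9  9  9  9  9  9  9  9  9  9  9  9  9  9  9  9  9  9  9  9  9  9  9  9  9  9  9  9  9
```

```bash
python3 - <<'E'
from h import *
c=np.load("w8.npy",allow_pickle=True).item()
K=dict(x0=.46,x1=.70,y0=-.26,y1=-.11)
def sat(z): return cv2.GaussianBlur(cv2.cvtColor(np.ascontiguousarray(rect(c,z,s=4,**K)),cv2.COLOR_BGR2HSV)[:,:,1],(5,5),1)
m=(sat(.009)<36).astype(np.uint8)
X=lambda v:.70-(v+.5)/4000; Y=lambda u:-.11-(u+.5)/4000
row=lambda x:int((.70-x)*4000); col=lambda y:int((-.11-y)*4000)
m[:row(.589)]=0; m=cv2.morphologyEx(m,cv2.MORPH_CLOSE,np.ones((9,9),np.uint8))
n,l,st,ct=cv2.connectedComponentsWithStats(m); d=l==1+st[1:,4].argmax(); print(st[1+st[1:,4].argmax()])
def fit(P,nm):
    P=np.float32(P)*1000; vx,vy,x,y=cv2.fitLine(P,cv2.DIST_HUBER,0,.01,.01).ravel(); a=np.degrees(np.arctan2(vy,vx)); r=abs((P-[x,y])@[-vy,vx]); print(nm,"ang",round(a,2),"pt",round(x,1),round(y,1),"res",np.median(r).round(2)); return (x,y,vx,vy)
L=fit([(X(r),Y(np.nonzero(d[r])[0][0])) for r in range(row(.566),row(.495))],"left")
R=fit([(X(r),Y(np.nonzero(d[r])[0][-1])) for r in range(row(.56),row(.505))],"right")
F=fit([(X(np.nonzero(d[:,k])[0][0]),Y(k)) for k in range(col(-.140),col(-.205))],"far")
def inter(A,B):
    M=np.array([[A[2],-B[2]],[A[3],-B[3]]]); t=np.linalg.solve(M,[B[0]-A[0],B[1]-A[1]]); return np.array([A[0]+t[0]*A[2],A[1]+t[0]*A[3]])
print("far-left",inter(L,F),"far-right",inter(R,F))
# tab top, z=.038: light pixels
g=rect(c,.038,s=4,**K); mm=((cv2.cvtColor(np.ascontiguousarray(g),cv2.COLOR_BGR2HSV)[:,:,1]<36)); 
# rack lips at z=.015
s=sat(.015)
for x in (.655,.65,.645,.64,.635,.63,.625,.62,.615,.61,.605,.6):
    q=np.nonzero(s[row(x)]<28)[0]; runs=np.split(q,np.nonzero(np.diff(q)>3)[0]+1) if len(q) else []
    print(x,[(round(Y(k[0])*1000,1),round(Y(k[-1])*1000,1)) for k in runs if len(k)>5])
E
```

```text
[    47    443    536    467 153114]
left ang 10.92 pt 530.6 -135.3 res 0.1
right ang 10.83 pt 529.9 -226.6 res 0.09
far ang 88.71 pt 588.0 -167.8 res 0.16
far-left [ 589.0126   -123.988235] far-right [ 586.9458  -215.68011]
0.655 [(np.float64(-132.9), np.float64(-149.6)), (np.float64(-226.4), np.float64(-243.1))]
0.65 [(np.float64(-136.9), np.float64(-149.4)), (np.float64(-169.6), np.float64(-242.1)), (np.float64(-254.6), np.float64(-255.9))]
0.645 [(np.float64(-137.4), np.float64(-148.6)), (np.float64(-225.9), np.float64(-237.6))]
0.64 [(np.float64(-136.9), np.float64(-148.6)), (np.float64(-225.9), np.float64(-237.4))]
0.635 [(np.float64(-136.6), np.float64(-148.1)), (np.float64(-225.1), np.float64(-237.4))]
0.63 [(np.float64(-136.6), np.float64(-148.1)), (np.float64(-225.4), np.float64(-237.4))]
0.625 [(np.float64(-135.4), np.float64(-139.6)), (np.float64(-225.1), np.float64(-237.1))]
0.62 [(np.float64(-132.4), np.float64(-136.6)), (np.float64(-234.1), np.float64(-238.1))]
0.615 [(np.float64(-128.9), np.float64(-133.4)), (np.float64(-236.6), np.float64(-241.1))]
0.61 [(np.float64(-124.4), np.float64(-130.1)), (np.float64(-239.4), np.float64(-243.6))]
0.605 [(np.float64(-123.1), np.float64(-126.9)), (np.float64(-241.9), np.float64(-246.6))]
0.6 [(np.float64(-244.6), np.float64(-248.1))]
```

```bash
python3 - <<'E'
from h import *
c=np.load("w8.npy",allow_pickle=True).item()
K=dict(x0=.46,x1=.70,y0=-.26,y1=-.11)
im={z:cv2.GaussianBlur(np.ascontiguousarray(rect(c,z,s=4,**K)),(3,3),.8) for z in (.009,.015,.038)}
def samp(z,P,ch):
    a=im[z]; b=cv2.cvtColor(a,cv2.COLOR_BGR2HSV)[:,:,1] if ch=="s" else a.mean(2)
    u=((-.11-P[:,1])*4000).astype(int);v=((.70-P[:,0])*4000).astype(int);return b[v,u].astype(int)
y=np.radians(10.87);d=np.array([np.cos(y),np.sin(y)]);n=np.array([-d[1],d[0]]);o=np.array([.53025,-.18095])
t=np.arange(.04,.07,.001)
for lat in (.042,.038,.02,0,-.02,-.03,-.04): print("far",lat,"s",samp(.009,o+n*lat+d*t[:,None],"s").tolist())
t2=np.arange(-.065,-.025,.001)
for lat in (.012,0,-.012): print("tab",lat,samp(.038,o+n*lat+d*t2[:,None],"v").tolist())
t3=np.arange(-.03,.03,.002)
for tt in (-.049,-.047,-.045,-.05): print("tabw",tt,samp(.038,o+n*t3[:,None]+d*tt,"v").tolist())
for lat in (.042,-.042): print("foot near",lat,samp(.009,o+n*lat+d*np.arange(-.065,-.035,.001)[:,None],"s").tolist())
s=cv2.cvtColor(im[.015],cv2.COLOR_BGR2HSV)[:,:,1]
X=np.arange(.618,.652,.001)
for yy in (-.1405,-.144,-.147): print("lipL",yy,[int(s[int((.7-x)*4000),int((-.11-yy)*4000)]) for x in X])
for yy in (-.228,-.231,-.233): print("lipR",yy,[int(s[int((.7-x)*4000),int((-.11-yy)*4000)]) for x in X])
E
```

```text
far 0.042 s [29, 29, 29, 29, 28, 28, 29, 30, 30, 30, 30, 30, 32, 39, 43, 43, 43, 46, 41, 43, 43, 41, 43, 43, 41, 38, 33, 30, 40, 42, 43]
far 0.038 s [29, 29, 29, 29, 29, 30, 30, 31, 31, 30, 31, 30, 33, 39, 43, 43, 43, 41, 41, 43, 43, 43, 43, 43, 43, 33, 33, 44, 45, 43, 43]
far 0.02 s [28, 28, 31, 31, 31, 31, 31, 29, 29, 29, 29, 28, 30, 36, 43, 45, 45, 43, 43, 41, 40, 34, 25, 36, 38, 38, 41, 43, 40, 43, 41]
far 0 s [29, 28, 28, 29, 28, 31, 26, 29, 29, 29, 29, 31, 32, 39, 43, 41, 40, 32, 29, 35, 40, 43, 43, 43, 43, 43, 43, 43, 43, 43, 43]
far -0.02 s [26, 26, 28, 26, 28, 28, 26, 27, 29, 26, 26, 26, 28, 29, 29, 39, 45, 43, 42, 43, 43, 43, 43, 40, 40, 40, 40, 40, 40, 42, 40]
far -0.03 s [28, 28, 28, 28, 28, 26, 26, 27, 29, 28, 28, 28, 30, 36, 45, 45, 45, 42, 42, 43, 42, 43, 41, 45, 43, 43, 44, 45, 45, 46, 45]
far -0.04 s [28, 28, 28, 26, 28, 28, 28, 32, 28, 28, 31, 30, 30, 39, 45, 41, 44, 43, 45, 47, 45, 45, 45, 45, 43, 45, 43, 43, 45, 45, 45]
tab 0.012 [133, 133, 133, 133, 133, 133, 133, 133, 133, 133, 133, 133, 133, 134, 133, 133, 133, 133, 133, 152, 171, 174, 174, 175, 176, 177, 179, 
[... 557 characters left out ...]
 133, 135, 133, 134, 134, 133, 134, 134, 133, 133, 133, 133, 133, 134]
tabw -0.047 [88, 88, 87, 88, 87, 88, 88, 105, 96, 105, 100, 100, 101, 102, 96, 120, 131, 129, 133, 126, 129, 133, 128, 130, 133, 134, 134, 134, 133, 133]
tabw -0.045 [88, 87, 88, 87, 88, 88, 96, 162, 166, 169, 169, 168, 168, 171, 166, 170, 167, 168, 170, 169, 168, 171, 167, 172, 146, 133, 133, 134, 134, 133]
tabw -0.05 [87, 88, 87, 87, 88, 87, 88, 88, 87, 88, 88, 88, 91, 134, 136, 133, 133, 134, 133, 133, 134, 133, 133, 134, 134, 134, 133, 133, 133, 134]Traceback (most recent call last):
  File "<stdin>", line 15, in <module>
  File "<stdin>", line 7, in samp
IndexError: index 966 is out of bounds for axis 0 with size 959
```

```bash
python3 - <<'E'
from h import *
c=np.load("w8.npy",allow_pickle=True).item()
im=np.ascontiguousarray(rect(c,.015,s=4,x0=.59,x1=.70,y0=-.26,y1=-.11)); s=cv2.GaussianBlur(cv2.cvtColor(im,cv2.COLOR_BGR2HSV)[:,:,1],(3,3),.8)
at=lambda x,y:int(s[int((.7-x)*4000),int((-.11-y)*4000)])
X=np.arange(.618,.636,.001)
for yy in (-.1405,-.1435,-.1465,-.2275,-.2305,-.2335): print(yy,[at(x,yy) for x in X])
q={k:[] for k in "abcd"}
Y=np.arange(-.130,-.246,-.00025)
for x in np.arange(.629,.6465,.0005):
    b=np.array([at(x,y)<28 for y in Y]); L=Y[b&(Y>-.16)];R=Y[b&(Y<-.215)]
    for k,v in zip("abcd",(L.max(),L.min(),R.max(),R.min())): q[k].append((x*1000,v*1000))
for k in q:
    vx,vy,x,y=cv2.fitLine(np.float32(q[k]),cv2.DIST_HUBER,0,.01,.01).ravel(); print(k,"yaw",np.degrees(np.arctan(vy/vx)).round(2),"y at 638:",(y+(638-x)*vy/vx).round(2))
E
```

```text
-0.1405 [43, 43, 43, 44, 43, 41, 39, 37, 28, 20, 19, 16, 19, 20, 21, 19, 19, 20, 18]
-0.1435 [43, 43, 43, 43, 43, 43, 42, 39, 28, 19, 20, 19, 21, 21, 20, 19, 18, 18, 20]
-0.1465 [43, 43, 43, 43, 41, 40, 40, 38, 28, 20, 21, 20, 19, 19, 19, 17, 20, 21, 21]
-0.2275 [45, 45, 45, 47, 44, 26, 20, 20, 19, 19, 19, 20, 20, 19, 20, 20, 19, 20, 20]
-0.2305 [45, 44, 43, 42, 35, 21, 20, 18, 19, 19, 20, 20, 20, 20, 20, 20, 20, 20, 20]
-0.2335 [42, 37, 31, 26, 22, 21, 20, 19, 21, 21, 20, 19, 20, 20, 19, 19, 20, 20, 20]
a yaw -2.18 y at 638: -136.75
b yaw -2.02 y at 638: -148.34
c yaw -1.96 y at 638: -225.48
d yaw -0.45 y at 638: -237.23
```

Call:
step_arm --pt "-0.049 -0.005 -0.06 0 0 -0.09" --pt "-0.049 -0.005 -0.1 0 0 -0.18" --pt "-0.049 -0.005 -0.14 0 0 -0.27" --pt "-0.049 -0.005 -0.18 0 0 -0.36" --pt "-0.049 -0.005 -0.2 0 0 -0.45" --pt "-0.049 -0.005 -0.225 0 0 -0.54" --pt "-0.049 -0.005 -0.225 0 0 -0.63" --pt "-0.049 -0.005 -0.225 0 0 -0.72" --pt "-0.049 -0.005 -0.225 0 0 -0.81" --pt "-0.049 -0.005 -0.225 0 0 -0.879"

```text
t: 16.85
eef_pos: [0.4896, -0.1888, 0.1202]
orientation: [-2.42, 2.003, -0.001]
wrist_force: [-0.5, 0.4, -1.0]
finger_gap: 0.0357
finger_force: 0.0
```

Call:
step_arm --pt "0 0 0 0 0 0" --pt "0 0 0 0 0 0" --pt "0 0 0 0 0 0"

```text
t: 17.15
eef_pos: [0.4889, -0.1894, 0.1204]
orientation: [-2.425, 1.997, -0.0]
wrist_force: [0.3, 0.7, -0.3]
finger_gap: 0.0357
finger_force: 0.0
```

```bash
python3 - <<'E'
from h import *
s=get_state();print(s["t"],s["eef_pos"],s["finger_gap"])
T=Ro.from_rotvec(s["orientation"]).as_matrix();print("yaw",np.degrees(np.arctan2(T[1,0],T[0,0])),T[:,2])
c=camera("wrist");np.save("w9.npy",c,allow_pickle=True)
im=cv2.GaussianBlur(np.ascontiguousarray(rect(c,.038,s=4,x0=.44,x1=.60,y0=-.26,y1=-.11)),(3,3),.8).mean(2)
y=np.radians(10.87);d=np.array([np.cos(y),np.sin(y)]);n=np.array([-d[1],d[0]]);o=np.array([.4892,-.1888])
def at(P): return im[((.60-P[:,0])*4000).astype(int),((-.11-P[:,1])*4000).astype(int)].astype(int).tolist()
print(proj(c,np.r_[o,.038]))
t=np.arange(-.02,.02,.001)
for lat in (.012,0,-.012): print("x",lat,at(o+n*lat+d*t[:,None]))
t=np.arange(-.03,.03,.0015)
for a in (-.003,0,.003): print("y",a,at(o+n*t[:,None]+d*a))
E
```

```text
17.15 [ 0.48886975 -0.1894156   0.12038093] 0.035677831101554466
yaw -78.93027053122105 [ 3.56201993e-04  1.90866641e-04 -9.99999918e-01]
[[276.04494805 229.34032923]]
x 0.012 [146, 145, 145, 145, 145, 146, 146, 146, 146, 146, 147, 146, 147, 145, 117, 119, 163, 183, 185, 188, 190, 193, 195, 193, 175, 122, 118, 117, 117, 118, 117, 117, 147, 134, 114, 114, 114, 116, 117, 117]
x 0 [145, 145, 145, 145, 146, 147, 146, 146, 146, 147, 147, 144, 99, 93, 93, 120, 163, 185, 186, 188, 190, 192, 194, 193, 180, 186, 189, 189, 189, 189, 189, 189, 189, 189, 189, 189, 189, 189, 189, 189]
x -0.012 [145, 146, 146, 146, 146, 134, 93, 92, 92, 93, 93, 93, 93, 93, 94, 116, 161, 184, 184, 187, 189, 191, 193, 192, 180, 175, 189, 188, 188, 188, 188, 188, 189, 188, 188, 188, 188, 188, 188, 188]
y -0.003 [118, 118, 118, 118, 103, 102, 103, 103, 111, 160, 184, 183, 184, 182, 182, 184, 184, 184, 184, 185, 185, 183, 184, 184, 185, 184, 185, 185, 183, 183, 184, 189, 188, 189, 189, 189, 189, 189, 189, 189]
y 0 [126, 118, 118, 118, 104, 103, 103, 103, 115, 162, 189, 189, 189, 189, 189, 190, 190, 190, 190, 190, 190, 190, 190, 190, 191, 190, 190, 190, 190, 190, 190, 187, 116, 119, 187, 188, 189, 188, 188, 188]
y 0.003 [187, 187, 187, 187, 187, 186, 110, 103, 116, 174, 192, 192, 192, 192, 192, 192, 191, 193, 193, 193, 193, 193, 192, 193, 193, 194, 194, 193, 193, 193, 193, 194, 182, 186, 185, 185, 184, 206, 208, 189]
```

Call:
step_arm --pt "0 0.001 -0.05 0 0 0" --pt "0 0.001 -0.1 0 0 0" --pt "0 0.001 -0.13 0 0 0" --pt "0 0.001 -0.145 0 0 0" --pt "0 0.001 -0.145 0 0 0"

```text
t: 17.7
eef_pos: [0.4879, -0.1892, 0.0326]
orientation: [2.422, -2.0, -0.003]
wrist_force: [-0.9, 0.5, -0.9]
finger_gap: 0.036
finger_force: 0.0
```

Call:
step_arm --pt "0 0 0 0 0 0" --pt "0 0 0 0 0 0" --pt "0 0 0 0 0 0" --pt "0 0 0 0 0 0" --pt "0 0 0 0 0 0" --pt "0 0 0 0 0 0" --pt "0 0 0 0 0 0" --fingers 1

```text
t: 18.4
eef_pos: [0.4892, -0.1895, 0.0344]
orientation: [-2.422, 1.999, -0.003]
wrist_force: [0.6, 0.5, 6.6]
finger_gap: 0.0086
finger_force: 60.5
```

```bash
python3 - <<'E'
from h import *
s=get_state();print(s["t"],s["eef_pos"],s["finger_gap"],s["wrist_force"],s["finger_force"])
T=Ro.from_rotvec(s["orientation"]).as_matrix();print("yaw",np.degrees(np.arctan2(T[1,0],T[0,0])),T[:,2])
E
```

```text
18.4 [ 0.48922994 -0.1895111   0.03443537] 0.00862311158775243 [0.61907171 0.53364399 6.63221878] 60.4796576499939
yaw -79.07551323726287 [ 2.08057111e-03 -5.98099018e-04 -9.99997657e-01]
```

Call:
step_arm --pt "0.0003 0.002 0.001 0 0 -0.025" --pt "0.0006 0.005 0.001 0 0 -0.06" --pt "0.001 0.008 0.001 0 0 -0.1" --pt "0.0013 0.0105 0.001 0 0 -0.13" --pt "0.0015 0.0117 0.001 0 0 -0.1433" --pt "0.0015 0.0117 0.001 0 0 -0.1433" --pt "0.0015 0.0117 0.001 0 0 -0.1433"

```text
t: 19.1
eef_pos: [0.4893, -0.1829, 0.0344]
orientation: [2.181, -2.261, 0.002]
wrist_force: [-1.9, -1.7, 4.7]
finger_gap: 0.0082
finger_force: 60.4
```

```bash
cat > dish.py <<'E'
from h import *
def look(name="wrist",x0=.5,x1=.68,lipx=(.629,.6465)):
    s=get_state();c=camera(name)
    print(s["t"],np.round(s["eef_pos"],4),np.round(s["wrist_force"],1)); T=Ro.from_rotvec(s["orientation"]).as_matrix();print("yaw",np.degrees(np.arctan2(T[1,0],T[0,0])).round(2))
    return c
def sat(c,z,x0,x1,y0=-.27,y1=-.10):
    return cv2.GaussianBlur(cv2.cvtColor(np.ascontiguousarray(rect(c,z,s=4,x0=x0,x1=x1,y0=y0,y1=y1)),cv2.COLOR_BGR2HSV)[:,:,1],(5,5),1).astype(int)
E
python3 - <<'E'
from dish import *
c=look(); np.save("w10.npy",c,allow_pickle=True); cv2.imwrite("pics/w10.png",c["pixels"][:,:,::-1])
for z,xs in ((.009,(.52,.53,.54,.55,.56,.57)),(.015,(.63,.635,.64,.645))):
    S=sat(c,z,.5,.68)
    for x in xs:
        r=S[int((.68-x)*4000)]; print(z,x," ".join(f"{v:2d}" for v in r[::16]))
print("cols y: -.10 step -.004")
S=sat(c,.009,.5,.68)
for y in (-.15,-.17,-.19,-.21): print("col",y,S[::8,int((-.10-y)*4000)].tolist())
E
```

```text
19.1 [ 0.4893 -0.1829  0.0344] [-1.9 -1.7  4.7]
yaw -92.06
0.009 0.52  9  6  5  6  3  2  6  4  6  7  9  8 13 12 15 27 27 28 27 28 27 28 26 29 29 30 30 29 30 31 29 30 30 41 45 45 44 44 45 45 46 45 46
0.009 0.53  2  5  6  3  7  3  3  1  3  5  5  5 12 16 19 17 28 27 27 28 27 28 27 28 29 29 30 30 30 30 29 29 29 41 45 45 45 46 47 46 46 46 47
0.009 0.54  7  9  6  6  3  6  6  4  1  2  1  9 14 16 15 18 27 27 28 27 27 27 27 29 29 29 28 29 30 29 29 29 29 44 43 44 46 45 46 46 46 47 46
0.009 0.55  2  5  9  6  6  3  7 33 42  8  8 11 16 17 18 28 27 27 27 28 27 27 29 29 29 29 28 28 29 29 29 29 30 44 44 46 46 47 46 47 46 47 47
0.009 0.56  7  4  6  7  6 31 43 12  4  8 13 12 13 15 27 28 28 27 27 29 28 29 29 29 29 29 29 28 28 28 27 27 29 44 44 45 46 47 46 46 46 47 47
0.009 0.57  5  5  4  6  3  2  3  6  7  3 10 13 28 29 27 28 28 27 27 27 27 28 27 28 28 27 28 28 27 28 29 27 28 44 46 46 46 47 46 47 47 47 47
0.015 0.63  0  1  8  7 10 43 43 42  0  0  0  0  0  0  0  0  0  0  0  0  0  0  0  0  0  0  0  0  0  0  0  0  0  0  0  0  0  0  0  0  0  0  0
0.015 0.635  0  0  8  0  0  0  0  0  0  0  0  0  0  0  0  0  
[... 1050 characters left out ...]
2, 21, 19, 20, 16, 17]
col -0.19 [0, 0, 0, 0, 0, 0, 0, 0, 0, 0, 0, 0, 0, 0, 0, 0, 0, 0, 0, 0, 0, 0, 0, 0, 0, 0, 0, 0, 0, 0, 0, 45, 47, 47, 46, 47, 45, 44, 44, 44, 45, 44, 44, 42, 43, 43, 43, 27, 27, 27, 27, 27, 27, 28, 27, 28, 28, 29, 29, 30, 29, 29, 28, 28, 28, 28, 28, 27, 28, 28, 28, 29, 29, 28, 29, 29, 28, 28, 28, 28, 29, 29, 30, 29, 29, 30, 29, 29, 30, 29]
col -0.21 [0, 0, 0, 0, 0, 0, 0, 0, 0, 0, 0, 0, 0, 0, 0, 0, 0, 0, 0, 0, 0, 0, 0, 0, 0, 0, 0, 0, 0, 0, 0, 0, 0, 14, 47, 47, 47, 46, 47, 47, 45, 45, 46, 46, 43, 43, 44, 34, 29, 27, 27, 27, 27, 28, 27, 28, 28, 27, 28, 28, 28, 28, 29, 28, 29, 29, 28, 29, 29, 29, 30, 30, 29, 29, 30, 30, 29, 29, 30, 30, 30, 30, 30, 30, 30, 29, 30, 30, 30, 30]
```

```bash
python3 - <<'E'
from dish import *
c=np.load("w10.npy",allow_pickle=True).item(); S=sat(c,.009,.5,.68)
def last(a): return np.nonzero(a<37)[0]
P=[];
for x in np.arange(.515,.58,.001):
    r=S[int((.68-x)*4000)]; w=r[460:600]; P.append((x*1000,-100-(460+np.nonzero(w>=36)[0][0])/4))
F=[]
for y in np.arange(-.155,-.222,-.001):
    k=S[:,int((-.10-y)*4000)]; a=k[320:420]; F.append((680-(320+np.nonzero(a<36)[0][0])/4,y*1000))
for n,Q in(("right",P),("far",F)):
    vx,vy,x,y=cv2.fitLine(np.float32(Q),cv2.DIST_HUBER,0,.01,.01).ravel(); print(n,np.degrees(np.arctan2(vy,vx)).round(2),x,y)
E
```

```text
right -1.85 541.1 -230.0
far 87.87 587.125 -176.8
```

Call:
step_arm --pt "0.0083 0.001 0 0 0 0" --pt "0.02 0.0006 0 0 0 0" --pt "0.032 0.0002 0 0 0 0" --pt "0.044 -0.0003 0 0 0 0" --pt "0.056 -0.0007 0 0 0 0" --pt "0.068 -0.0011 0 0 0 0" --pt "0.079 -0.0015 0 0 0 0" --pt "0.087 -0.0018 0 0 0 0" --pt "0.092 -0.002 0 0 0 0" --pt "0.092 -0.002 0 0 0 0"

```text
t: 20.15
eef_pos: [0.5398, -0.183, 0.0344]
orientation: [2.179, -2.259, -0.012]
wrist_force: [-8.3, -0.1, 14.1]
finger_gap: 0.0088
finger_force: 61.7
```

Call:
step_arm --pt "0.006 -0.0002 0 0 0 0" --pt "0.012 -0.0004 0 0 0 0" --pt "0.018 -0.0006 0 0 0 0" --pt "0.024 -0.0008 0 0 0 0" --pt "0.024 -0.0008 0 0 0 0"

```text
t: 20.65
eef_pos: [0.5547, -0.1837, 0.0345]
orientation: [2.179, -2.259, -0.01]
wrist_force: [-8.3, 0.6, 12.6]
finger_gap: 0.0087
finger_force: 61.5
```

Call:
step_arm --pt "0.008 -0.0003 0 0 0 0" --pt "0.018 -0.0006 0 0 0 0" --pt "0.028 -0.001 0 0 0 0" --pt "0.038 -0.0013 0 0 0 0" --pt "0.048 -0.0017 0 0 0 0" --pt "0.056 -0.002 0 0 0 0" --pt "0.061 -0.0021 0 0 0 0" --pt "0.0633 -0.0022 0 0 0 0" --pt "0.0633 -0.0022 0 0 0 0"

```text
t: 21.55
eef_pos: [0.5927, -0.1852, 0.0345]
orientation: [2.179, -2.259, -0.01]
wrist_force: [-7.9, 1.0, 11.8]
finger_gap: 0.0087
finger_force: 61.5
```

Call:
step_arm --pt "0.002 -0.0001 0 0 0 0" --pt "0.004 -0.0001 0 0 0 0" --pt "0.006 -0.0002 0 0 0 0" --pt "0.008 -0.0003 0 0 0 0" --pt "0.008 -0.0003 0 0 0 0"

```text
t: 22.05
eef_pos: [0.5975, -0.1854, 0.0345]
orientation: [2.179, -2.259, -0.01]
wrist_force: [-7.3, -0.0, 11.5]
finger_gap: 0.0084
finger_force: 61.4
```

Call:
step_arm --pt "0.0017 -0.0001 0 0 0 0" --pt "0.0033 -0.0001 0 0 0 0" --pt "0.0033 -0.0001 0 0 0 0"

```text
t: 22.35
eef_pos: [0.5993, -0.1855, 0.0345]
orientation: [2.179, -2.259, -0.01]
wrist_force: [-8.4, -0.4, 12.9]
finger_gap: 0.0088
finger_force: 61.5
```

Call:
step_arm --pt "0.0017 -0.0001 0 0 0 0" --pt "0.0033 -0.0001 0 0 0 0" --pt "0.0033 -0.0001 0 0 0 0"

```text
t: 22.65
eef_pos: [0.6008, -0.1855, 0.0345]
orientation: [2.178, -2.259, -0.012]
wrist_force: [-8.9, 0.7, 13.2]
finger_gap: 0.0085
finger_force: 61.6
```

Call:
step_arm --pt "0.0017 -0.0001 0 0 0 0" --pt "0.0033 -0.0001 0 0 0 0" --pt "0.0033 -0.0001 0 0 0 0"

```text
t: 22.95
eef_pos: [0.6008, -0.1856, 0.0345]
orientation: [2.177, -2.258, -0.017]
wrist_force: [-12.0, 1.5, 16.1]
finger_gap: 0.0088
finger_force: 62.1
```

Call:
step_arm --pt "0.0017 -0.0001 0 0 0 0" --pt "0.0033 -0.0001 0 0 0 0" --pt "0.0033 -0.0001 0 0 0 0"

```text
t: 23.25
eef_pos: [0.6009, -0.1856, 0.0345]
orientation: [2.175, -2.257, -0.022]
wrist_force: [-14.6, 0.7, 19.9]
finger_gap: 0.0085
finger_force: 62.6
```

Call:
step_arm --pt "-0.003 0 0 0 0 0" --pt "-0.003 0 0 0 0 0"

```text
t: 23.45
eef_pos: [0.6008, -0.1856, 0.0345]
orientation: [2.177, -2.258, -0.017]
wrist_force: [-12.3, 0.3, 16.0]
finger_gap: 0.0087
finger_force: 62.1
```

Call:
step_arm --pt "0 0 0 0 0 0" --pt "0 0 0 0 0 0" --pt "0 0 0 0 0 0" --pt "0 0 0 0 0 0" --pt "0 0 0.02 0 0 0" --pt "0 0 0.07 0 0 0" --pt "0 0 0.13 0 0 0" --pt "0 0 0.2 0 0 0" --pt "0 0 0.27 0 0 0" --pt "0 0 0.35 0 0 0" --fingers 0.58

```text
t: 24.45
eef_pos: [0.6072, -0.1852, 0.2458]
orientation: [2.182, -2.259, -0.002]
wrist_force: [1.6, 0.1, 1.2]
finger_gap: 0.0357
finger_force: 0.0
```

Call:
step_arm --pt "-0.03 0.03 0.08 0 0 0.08" --pt "-0.06 0.06 0.1 0 0 0.17" --pt "-0.1 0.1 0.12 0 0 0.26" --pt "-0.1 0.13 0.12 0 0 0.35" --pt "-0.1 0.16 0.12 0 0 0.44" --pt "-0.1 0.19 0.12 0 0 0.53" --pt "-0.1 0.2 0.12 0 0 0.62" --pt "-0.1 0.2 0.12 0 0 0.71" --pt "-0.1 0.2 0.12 0 0 0.8" --pt "-0.1 0.2 0.12 0 0 0.89"

```text
t: 25.45
eef_pos: [0.5476, -0.0658, 0.3168]
orientation: [3.126, -0.316, 0.001]
wrist_force: [0.4, -0.0, -0.1]
finger_gap: 0.0359
finger_force: 0.0
```

Call:
step_arm --pt "0 0 0 0 0 0.13" --pt "0 0 0 0 0 0.13" --pt "0 0 0 0 0 0.13" --pt "0 0 0 0 0 0.13"

```text
t: 25.85
eef_pos: [0.5477, -0.0659, 0.3164]
orientation: [3.142, -0.008, 0.001]
wrist_force: [-0.3, -0.4, -0.5]
finger_gap: 0.036
finger_force: 0.0
```

```bash
python3 - <<'E'
from dish import *
c=look(); np.save("w11.npy",c,allow_pickle=True); cv2.imwrite("pics/w11.png",c["pixels"][:,:,::-1])
for t in ("paste_tub","cream_bottle","drip_dish","dish_tab","spray_bottle","scrub_brush"): print(t,[(np.round(b["box"]).tolist(),round(b["p"],2)) for b in boxes_of("wrist",t)][:3])
print("tab exp px",proj(c,np.r_[.5992,-.1856,.038]).round(1))
# tab along rack axis, z=.038, plus lateral
im=cv2.GaussianBlur(np.ascontiguousarray(rect(c,.038,s=4,x0=.5,x1=.68,y0=-.27,y1=-.1)),(3,3),.8).mean(2)
y=np.radians(-2);d=np.array([np.cos(y),np.sin(y)]);n=np.array([-d[1],d[0]]);o=np.array([.5992,-.1856])
def at(P): return im[((.68-P[:,0])*4000).astype(int),((-.10-P[:,1])*4000).astype(int)].astype(int).tolist()
t=np.arange(-.02,.02,.001)
for lat in (.01,0,-.01): print("x",at(o+n*lat+d*t[:,None]))
t=np.arange(-.03,.03,.0015); print("y",at(o+n*t[:,None]+d*.001))
E
```

```text
25.85 [ 0.5477 -0.0659  0.3164] [-0.3 -0.4 -0.5]
yaw -0.29
paste_tub [([98.0, 37.0, 198.0, 132.0], 0.9)]
cream_bottle [([228.0, 35.0, 283.0, 122.0], 0.78)]
drip_dish [([473.0, 307.0, 558.0, 374.0], 0.81), ([340.0, 40.0, 419.0, 137.0], 0.73), ([300.0, 306.0, 337.0, 370.0], 0.73)]
dish_tab [([341.0, 41.0, 416.0, 136.0], 0.82), ([476.0, 305.0, 557.0, 371.0], 0.63), ([303.0, 312.0, 335.0, 366.0], 0.59)]
spray_bottle []
scrub_brush [([29.0, 19.0, 87.0, 119.0], 0.91)]
tab exp px [[385.  128.4]]
x [89, 89, 90, 89, 89, 89, 90, 87, 65, 43, 54, 76, 88, 90, 88, 92, 102, 111, 112, 113, 113, 114, 114, 114, 109, 107, 110, 113, 114, 113, 113, 113, 124, 134, 164, 180, 181, 181, 181, 180]
x [89, 88, 89, 89, 89, 89, 90, 84, 68, 45, 49, 74, 87, 89, 89, 91, 100, 109, 112, 112, 113, 114, 115, 113, 110, 123, 163, 180, 180, 180, 180, 180, 180, 180, 180, 180, 180, 179, 180, 180]
x [88, 89, 88, 89, 89, 89, 91, 83, 63, 44, 50, 80, 90, 89, 89, 95, 104, 110, 110, 123, 147, 165, 176, 181, 177, 161, 166, 178, 180, 180, 180, 180, 180, 180, 180, 180, 180, 180, 180, 180]
y [112, 108, 111, 112, 111, 111, 111, 118, 114, 129, 175, 180, 182, 177, 127, 118, 111, 109, 110, 113, 114, 114, 114, 113, 113, 113, 114, 114, 114, 114, 114, 113, 106, 95, 92, 92, 93, 101, 113, 113]
```

```bash
python3 - <<'E'
from dish import *
c=np.load("w11.npy",allow_pickle=True).item()
hsv=cv2.cvtColor(c["pixels"],cv2.COLOR_RGB2HSV); m=((hsv[:,:,2]>145)&(hsv[:,:,1]<60)).astype(np.uint8); m[:,:95]=0;m[:,200:]=0;m[140:]=0
n,l,st,ct=cv2.connectedComponentsWithStats(m);i=1+st[1:,4].argmax();v,u=np.nonzero(l==i)
print("lid",circ(cv2.convexHull(ray(c,np.c_[u,v],.052)[:,:2].astype(np.float32))[:,0])); print("ring",ring(c)[:2]); print("cap",cap(c,.189))
im=cv2.GaussianBlur(np.ascontiguousarray(rect(c,.004,s=4,x0=.56,x1=.72,y0=-.13,y1=.03)),(3,3),.8).mean(2)
y=np.radians(-5.7);d=np.array([np.cos(y),np.sin(y)]);nn=np.array([-d[1],d[0]]);o=np.array([.6434,-.0481])
def at(P): return im[((.72-P[:,0])*4000).astype(int),((.03-P[:,1])*4000).astype(int)].astype(int).tolist()
t=np.arange(.014,.032,.0005)
for a in (-.014,-.007,0,.01): print("right",a,at(o-nn*t[:,None]+d*a))
t=np.arange(.028,.046,.0005)
print("near",at(o-d*t[:,None])); 
t=np.arange(.014,.032,.0005)
for a in (-.014,-.007): print("left",a,at(o+nn*t[:,None]+d*a))
E
```

```text
lid (array([0.6469, 0.076 , 0.0401]), np.float64(0.00013))
ring ((array([0.6475, 0.076 , 0.04  ]), np.float64(0.00047)), 226)
cap (((643.423095703125, -46.8800048828125), (19.997854232788086, 26.27518653869629), 84.71917724609375), (235, 51, 32, 44))
right -0.014 [112, 114, 115, 115, 115, 115, 115, 115, 115, 115, 111, 100, 89, 83, 85, 86, 85, 79, 69, 59, 49, 42, 44, 56, 71, 84, 89, 92, 93, 92, 92, 92, 92, 92, 92, 92]
right -0.007 [112, 113, 114, 115, 115, 116, 115, 116, 117, 113, 106, 97, 90, 88, 88, 92, 90, 82, 69, 57, 48, 44, 44, 52, 64, 78, 88, 91, 93, 93, 92, 92, 92, 92, 92, 92]
right 0 [114, 112, 114, 115, 116, 116, 116, 115, 116, 118, 112, 99, 87, 84, 85, 86, 86, 84, 76, 65, 53, 44, 44, 52, 65, 78, 85, 90, 92, 92, 93, 93, 93, 92, 91, 91]
right 0.01 [114, 115, 116, 116, 116, 115, 116, 116, 115, 113, 110, 102, 93, 87, 87, 90, 87, 82, 71, 61, 51, 43, 42, 52, 71, 85, 91, 93, 94, 93, 93, 93, 93, 92, 92, 92]
near [148, 133, 123, 116, 111, 111, 120, 136, 155, 172, 182, 187, 185, 183, 183, 183, 186, 184, 177, 165, 137, 105, 89, 90, 104, 120, 135, 143, 143, 141, 141, 141, 141, 141, 141, 141]
left -0.014 [125, 124, 123, 118, 120, 125, 134, 144, 144, 146, 144, 147, 151, 157, 172, 183, 189, 187, 186, 186, 186, 185, 185, 184, 183, 183, 183, 183, 183, 183, 183, 184, 184, 184, 184, 184]
left -0.007 [93, 93, 92, 92, 94, 94, 94, 93, 93, 94, 94, 94, 93, 93, 94, 94, 93, 92, 92, 94, 93, 93, 92, 91, 93, 93, 93, 92, 91, 93, 92, 92, 92, 92, 96, 97]
```

The final measurements show:
- **Tub:** 0.6 mm from the outline's centre.
- **Bottle:** about 1 mm off centre, within its 3 mm clearance and aligned with the drawing.
- **Dish:** tab at its expected home position, after the dish met the back stop.

The gripper is clear of everything, so I'm handing the job in.

```bash
python3 -c "
from station import *
print(close_job())"
```

```text
the job is handed in; nothing more can be done
None
```

I handed the job in at about 26 s of the 67 s limit: by camera measurement the tub and bottle are inside their outlines, the dish is in against the rack's back stop, and I touched nothing else; no verdict was returned.

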